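Make up two bolt kits

TASK

Make up the two bolt kits on the packing bench: the large bolt, the large nut and the square plate washer go into the three-compartment cardboard tray, the small bolt and the small nut into the two-compartment tray, one part to a compartment (any compartment of its tray). Stand the bolts upright on their heads and lay the nuts and the washer flat on the tray floor. The round collar belongs to neither kit: leave it, the tape roll and the carton where they are.

Things in the scene. Friction and masses are not known exactly. Their poses are not given: they have to be found in the camera images.
- large_bolt_mid (a point): Large dark steel hex bolt standing on its head, shank up, 75 mm tall: hex head 50 mm across flats (57.7 mm across corners) and 20 mm high at the bottom, above it a round shank 33 mm in diameter and 55 mm long. About 0.7 kg. Point: centre of the part, half-way up; z is its upright axis. Starts on the bench.
- small_bolt_mid (a point): Small dark steel hex bolt standing on its head, shank up, 50 mm tall: hex head 30 mm across flats (34.6 mm across corners) and 13 mm high at the bottom, above it a round shank 20 mm in diameter and 37 mm long. About 0.2 kg. Point: centre of the part, half-way up; z is its upright axis. Starts on the bench.
- large_nut_mid (a point): Large dark steel hex nut lying flat, 50 mm across flats (57.7 mm across corners), 27 mm high, hole about 33 mm. Its x axis is normal to one pair of flats (the other pairs at 60 and 120 degrees from it). About 0.28 kg. Point: centre of the part, half-way up; z is its upright axis. Starts on the bench.
- small_nut_mid (a point): Small dark steel hex nut lying flat, 30 mm across flats (34.6 mm across corners), 18 mm high, hole about 18 mm. Its x axis is normal to one pair of flats (the other pairs at 60 and 120 degrees from it). About 0.08 kg. Point: centre of the part, half-way up; z is its upright axis. Starts on the bench.
- plate_washer_mid (a point): Square dark steel plate washer lying flat, 60 x 60 mm, 12 mm thick, with a round 35 mm hole in the middle. Its x and y axes are normal to its edges. About 0.25 kg. Point: centre of the part, half-way up; z is its upright axis. Starts on the bench.
- collar_mid (a point): Round dark steel collar (a plain ring) lying flat among the stock, 50 mm in diameter, 18 mm high, bore 36 mm; not part of the kits. Point: its centre, half-way up.
- heavy_tray: Three-compartment open brown cardboard tray, fixed to the bench, 124 mm along its x and 256 mm along its y axis, 22 mm high, walls, dividers and floor 4 mm thick. Three equal compartments in a row along y, each 116 mm (x) by 80 mm (y) inside, centred at y = -84, 0 and +84 mm, x = 0. Origin: centre of the underside, on the bench; z up. The row runs roughly across the bench (tray yaw within 0.2 rad). It lies to the left or to the right.
- light_tray: Two-compartment open brown cardboard tray, fixed to the bench, 124 mm along its x and 172 mm along its y axis, 22 mm high, walls, divider and floor 4 mm thick. Two equal compartments in a row along y, each 116 mm (x) by 80 mm (y) inside, centred at y = -42 and +42 mm, x = 0. Origin: centre of the underside, on the bench; z up. The row runs roughly across the bench (tray yaw within 0.2 rad). It lies on the other side from the three-compartment tray.
- tape_mid (a point): Bystander: roll of brown packing tape lying flat at the left, 96 mm in diameter, 48 mm high, open in the middle. Point: its centre, half-way up.
- carton_mid (a point): Bystander: closed brown cardboard carton at the right, 90 (x) x 130 (y) x 80 mm high. Point: its centre, half-way up.
There are look-alikes about, which are no part of the job. What is shaped like the light_tray but red or white is not meant.

How it is judged (in metres and radians):
At the end, for the whole second after the job is handed in: Each kit part alone in a compartment of its tray (centre within 36 mm of the compartment's centre along the row, 52 mm across), on the floor (height within 4 mm), bolts upright, nuts and washer flat (0.12 rad), released, at rest; collar, tape roll and carton moved under 20 mm (((x of large_bolt_mid in the frame of heavy_tray between -0.052 and 0.052 m and y of large_bolt_mid in the frame of heavy_tray between -0.12 and -0.048 m and x of large_nut_mid in the frame of heavy_tray between -0.052 and 0.052 m and y of large_nut_mid in the frame of heavy_tray between -0.036 and 0.036 m and x of plate_washer_mid in the frame of heavy_tray between -0.052 and 0.052 m and y of plate_washer_mid in the frame of heavy_tray between 0.048 and 0.12 m) or (x of large_bolt_mid in the frame of heavy_tray between -0.052 and 0.052 m and y of large_bolt_mid in the frame of heavy_tray between -0.12 and -0.048 m and x of large_nut_mid in the frame of heavy_tray between -0.052 and 0.052 m and y of large_nut_mid in the frame of heavy_tray between 0.048 and 0.12 m and x of plate_washer_mid in the frame of heavy_tray between -0.052 and 0.052 m and y of plate_washer_mid in the frame of heavy_tray between -0.036 and 0.036 m) or (x of large_bolt_mid in the frame of heavy_tray between -0.052 and 0.052 m and y of large_bolt_mid in the frame of heavy_tray between -0.036 and 0.036 m and x of large_nut_mid in the frame of heavy_tray between -0.052 and 0.052 m and y of large_nut_mid in the frame of heavy_tray between -0.12 and -0.048 m and x of plate_washer_mid in the frame of heavy_tray between -0.052 and 0.052 m and y of plate_washer_mid in the frame of heavy_tray between 0.048 and 0.12 m) or (x of large_bolt_mid in the frame of heavy_tray between -0.052 and 0.052 m and y of large_bolt_mid in the frame of heavy_tray between -0.036 and 0.036 m and x of large_nut_mid in the frame of heavy_tray between -0.052 and 0.052 m and y of large_nut_mid in the frame of heavy_tray between 0.048 and 0.12 m and x of plate_washer_mid in the frame of heavy_tray between -0.052 and 0.052 m and y of plate_washer_mid in the frame of heavy_tray between -0.12 and -0.048 m) or (x of large_bolt_mid in the frame of heavy_tray between -0.052 and 0.052 m and y of large_bolt_mid in the frame of heavy_tray between 0.048 and 0.12 m and x of large_nut_mid in the frame of heavy_tray between -0.052 and 0.052 m and y of large_nut_mid in the frame of heavy_tray between -0.12 and -0.048 m and x of plate_washer_mid in the frame of heavy_tray between -0.052 and 0.052 m and y of plate_washer_mid in the frame of heavy_tray between -0.036 and 0.036 m) or (x of large_bolt_mid in the frame of heavy_tray between -0.052 and 0.052 m and y of large_bolt_mid in the frame of heavy_tray between 0.048 and 0.12 m and x of large_nut_mid in the frame of heavy_tray between -0.052 and 0.052 m and y of large_nut_mid in the frame of heavy_tray between -0.036 and 0.036 m and x of plate_washer_mid in the frame of heavy_tray between -0.052 and 0.052 m and y of plate_washer_mid in the frame of heavy_tray between -0.12 and -0.048 m)) and z of large_bolt_mid in the frame of heavy_tray between 0.0375 and 0.0455 m and angle between each of large_bolt_mid, large_nut_mid, plate_washer_mid, small_bolt_mid, small_nut_mid's own z axis and vertical below 0.12 rad and linear speed of each of large_bolt, large_nut, plate_washer, small_bolt, small_nut below 0.02 m/s and angular speed of each of large_bolt, large_nut, plate_washer, small_bolt, small_nut below 0.2 rad/s and z of large_nut_mid in the frame of heavy_tray between 0.0135 and 0.0215 m and z of plate_washer_mid in the frame of heavy_tray between 0.006 and 0.014 m and ((x of small_bolt_mid in the frame of light_tray between -0.052 and 0.052 m and y of small_bolt_mid in the frame of light_tray between -0.078 and -0.006 m and x of small_nut_mid in the frame of light_tray between -0.052 and 0.052 m and y of small_nut_mid in the frame of light_tray between 0.006 and 0.078 m) or (x of small_bolt_mid in the frame of light_tray between -0.052 and 0.052 m and y of small_bolt_mid in the frame of light_tray between 0.006 and 0.078 m and x of small_nut_mid in the frame of light_tray between -0.052 and 0.052 m and y of small_nut_mid in the frame of light_tray between -0.078 and -0.006 m)) and z of small_bolt_mid in the frame of light_tray between 0.025 and 0.033 m and z of small_nut_mid in the frame of light_tray between 0.009 and 0.017 m and distance of each of collar_mid, tape_mid, carton_mid from where it was at the start of the episode below 0.02 m); the robot touches nothing.
It fails at once if the round collar is moved by more than 20 mm (distance of collar_mid from where it was at the start of the episode above 0.02 m).
It fails at once if the tape roll is moved by more than 20 mm (distance of tape_mid from where it was at the start of the episode above 0.02 m).
It fails at once if the carton is moved by more than 20 mm (distance of carton_mid from where it was at the start of the episode above 0.02 m).
It also fails if it takes over 106 s, if anything falls off the work surface, if the arm or the gripper's body presses on something with over 40 N, if the wrist force passes 120 N, or if a joint passes its speed limit or range.

ROBOT

A 6-joint arm with a two-finger parallel gripper is mounted at the origin on the work surface. World frame = base frame: x ahead of the robot, y to its left, z up, the work surface at z = 0. Lengths are in mm, angles in degrees, forces in N, time in s.
With the tool pointing down it reaches from about 350 to 975 mm from the base axis. Payload 17.4 kg.
Tool frame: the origin (TCP) lies between the finger pads; the fingertips stand 11 mm ahead of it and the grasp point (between the pads) lies 8 mm behind it (ctrl.tips_ahead is the distance from the TCP to the fingertips, in mm); z points along the fingers, y is the direction in which the jaws open and shut (so a half turn about z gives the same grasp; the last joint's range is limited). The gripper opens to 85 mm and grips with 20 to 120 N. Pads are 22 mm wide; open, the fingers measure 114 mm over their backs; the gripper's body (76 mm by 85 mm) begins 54 mm behind the grasp point. The pads swing forward as they close: fully open they stand 13 mm farther back than shut.
Start: joints at [61.834, 6.646, 82.598, -0, 90.757, -2.166], TCP at [295.918, 606.684, 242.303] pointing down, gripper open.
Joint ranges: [-162.19, 162.19], [-47.58, 125.68], [4.15, 143.07], [-65.23, 245.23], [0.69, 171.88], [-170.13, 170.13]. Speed limits (degrees/s): [108.29, 108.29, 127.2, 180, 180, 180].

INTERFACE

Orientations are given as a 3x3 rotation matrix whose columns are the frame's x, y, z axes.
In Python, from plant import ctrl, cams gives the robot as it stands.
- The arm moves only by the tool move_arm, never from a script. Its argument "commands" is a list of rows, each an object with "gripper": the opening, from 0 (shut) to 1 (fully open); "dp": the shift along the tool's x, y, z in mm, a list of three; "turn": the turn, a rotation vector about the tool's x, y, z in rad, a list of three. A call has 1 to 5 rows; each row is the pose to reach, as a shift and turn from the pose commanded when the call began, along the tool's axes at that moment; what a row does not reach only later rows make up. A row lasts 1/8 s, in which the tool goes at most 62.5 mm and 10.7 degrees, less where a joint would pass 70% of its speed; a pose out of reach is approached as far as the arm can. A call with a gripper value outside its range is refused whole. The fingers move at their own pace and stop on an object; "grip_force" is the grip in N (left out, the last holds). Time passes only in rows, so rows that repeat a pose let the fingers close. It gives the time, the measured TCP pose, the force and the opening at its end, in the units of the state.
- ctrl.get_obs(): the state, without advancing time (a new reading comes with each control period).
- cams.grab_frame(name): name is "side" or "top" or "wrist"; returns (picture, depth): 480x640x3 uint8, blue, green, red; 480x640 float32, mm along the optical axis (not along the pixel's ray), 0 where there is no reading.
- cams.camera_model(name): a dict with "camera_matrix" (3x3 intrinsics, pixels), "world_from_camera" (4x4, takes a point from camera to world coordinates). Camera axes: x right, y down, z forward; pixel columns grow to the right and rows downward; lengths in mm; the calibration is good to about 2 mm. A picture is of the moment at which its call begins: read the wrist's pose just before it. camera_model takes no time and is no camera call; for the wrist camera it gives the pose at the moment of the call.
- ctrl.hand_in(): hands the job in, once; it reports no verdict.
The state is a dict: "t": time; "q": joint angles; "qvel": joint speeds; "joint_torque": joint torques, N m; "eef_pos": TCP position; "tcp_rot": TCP orientation; "force": force on the tool from outside, world axes, zero at the start; "ft_torque": the same for the moment, N m; "gripper_width": opening from 0.0 (shut) to 1.0 (fully open).
Only numpy, scipy, OpenCV 4.12 (cv2) and the standard library are available. Lean on these libraries where they do the work, as an engineer would, in place of code of your own. Each camera call takes 0.05 s, during which the arm holds its last target. There are 200 camera calls.

## Working session

There is one attempt and no reset: what is moved stays moved. The work goes in short steps, Python scripts to look and compute and a tool call to move; the robot and the scene stay as the last step left them, time stands still between calls to the robot, and variables do not carry over. Pictures are saved under pics/ and viewed, about 12 in all and at most 16, crops included, and the job is handed in when it is done.

Besides the shell and the picture viewer there is one more tool, called after "Emit:" as name(argument=value, ...) on one line, values as JSON. move_arm: Moves the arm, as the interface text tells. Its arguments: {"type":"object","properties":{"commands":{"type":"array","items":{"type":"object","properties":{"gripper":{"type":"number"},"dp":{"type":"array","items":{"type":"number"}},"turn":{"type":"array","items":{"type":"number"}}}}},"grip_force":{"type":"number"}},"required":["commands"]}

```bash
ls; mkdir -p pics; python3 - <<'E'
from plant import ctrl,cams
import cv2,numpy as np
for n in ("top","side"):
    p,d=cams.grab_frame(n); cv2.imwrite(f"pics/{n}0.png",p); np.save(f"pics/{n}0.npy",d)
    m=cams.camera_model(n); print(n,np.round(m["camera_matrix"],1).tolist(),np.round(m["world_from_camera"],3).tolist())
o=ctrl.get_obs();print(o["t"],o["tcp_rot"],o["gripper_width"])
E
```

```text
pics
top [[450.2, 0.0, 320.7], [0.0, 450.2, 232.3], [0.0, 0.0, 1.0]] [[-0.012, -0.988, 0.156, 283.273], [-1.0, 0.011, -0.01, -14.783], [0.008, -0.156, -0.988, 1253.749], [0.0, 0.0, 0.0, 1.0]]
side [[546.1, 0.0, 326.1], [0.0, 546.1, 231.5], [0.0, 0.0, 1.0]] [[0.884, -0.302, 0.357, -11.538], [-0.467, -0.544, 0.697, -926.347], [-0.016, -0.783, -0.622, 880.969], [0.0, 0.0, 0.0, 1.0]]
0.1 [[-8.98802640e-01  4.38353275e-01 -4.69563336e-04]
 [ 4.38353526e-01  8.98802182e-01 -9.07077339e-04]
 [ 2.44242291e-05 -1.02111825e-03 -9.99999478e-01]] 0.996365886580946
```

View pics/top0.png

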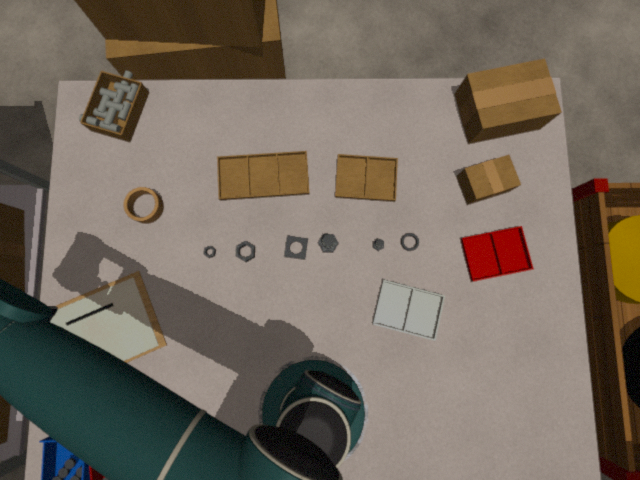

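View pics/side0.png

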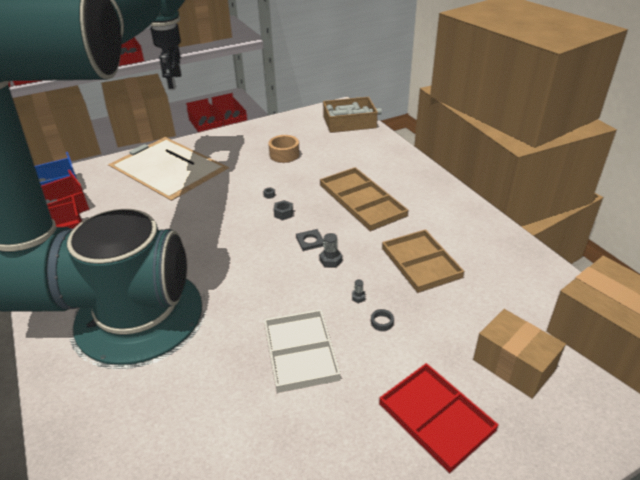

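The top view shows, left to right along row ~245: small nut (210,252), large nut (246,252), washer (296,247), large bolt (328,243), small bolt (378,244) and collar (409,241). The heavy tray is at (263,176) and the light brown tray at (366,178). The tape roll is at (142,205) and the carton at (488,180). The red and white trays are decoys. The side view agrees.

```bash
cat > h.py <<'E'
import numpy as np,cv2
from plant import ctrl,cams
from scipy.spatial.transform import Rotation as Rn
def ray(m,uv,z):
    K=np.array(m["camera_matrix"]);T=np.array(m["world_from_camera"])
    uv=np.atleast_2d(uv).astype(float)
    d=np.c_[uv,np.ones(len(uv))]@np.linalg.inv(K).T@T[:3,:3].T
    o=T[:3,3]; return o+d*((z-o[2])/d[:,2])[:,None]
def cloud(m,d):
    v,u=np.mgrid[:480,:640]; K=np.array(m["camera_matrix"]);T=np.array(m["world_from_camera"])
    p=np.stack([(u-K[0,2])/K[0,0]*d,(v-K[1,2])/K[1,1]*d,d],-1)
    return p@T[:3,:3].T+T[:3,3]
def rel(target,yaw):
    """dp, turn to bring the measured TCP to target, pointing down, jaw axis (tool y) at yaw deg world (mod 180)"""
    o=ctrl.get_obs();R=np.array(o["tcp_rot"]);p=np.array(o["eef_pos"])
    y=np.radians(yaw);best=None
    for k in (0,np.pi):
        ya=np.array([np.cos(y+k),np.sin(y+k),0]);z=np.array([0,0,-1.]);G=np.c_[np.cross(ya,z),ya,z]
        r=Rn.from_matrix(R.T@G).as_rotvec()
        if best is None or np.linalg.norm(r)<np.linalg.norm(best): best=r
    print("t",o["t"],"pos",p.round(1),"grip",round(o["gripper_width"],3),"dp",(R.T@(np.array(target)-p)).round(1),"turn",best.round(3),"q6",np.round(o["q"][5],1))
E
python3 - <<'E'
from h import *
p=cv2.imread("pics/top0.png");d=np.load("pics/top0.npy");m=cams.camera_model("top")
W=cloud(m,d);g=p.max(2)
print("bench z",np.median(W[280:300,330:360,2]), "tips",ctrl.tips_ahead)
parts=dict(snut=(210,252,18),lnut=(246,252,27),wash=(296,247,12),lbolt=(328,243,75),sbolt=(378,244,50),collar=(409,241,18))
for n,(u,v,h) in parts.items():
    s=np.s_[v-18:v+19,u-18:u+19]
    mk=(g[s]<95).astype(np.uint8); 
    k,l,st,c=cv2.connectedComponentsWithStats(mk); i=1+st[1:,4].argmax()
    cs,_=cv2.findContours((l==i).astype(np.uint8),cv2.RETR_EXTERNAL,cv2.CHAIN_APPROX_NONE)
    x=cs[0][:,0]+[u-18,v-18]
    P=ray(m,x,h)[:,:2].astype(np.float32)
    w=W[s][l==i]; q=w[w[:,2]>h-8]
    print(n,st[i].tolist(),"rect",cv2.minAreaRect(P),"depth top",len(q),q.mean(0).round(1), ((q.max(0)+q.min(0))/2).round(1))
hsv=cv2.cvtColor(p,cv2.COLOR_BGR2HSV)
for n,(u,v) in dict(heavy=(263,176),light=(366,178)).items():
    s=np.s_[v-35:v+36,u-52:u+53]
    b=((hsv[s][...,1]>75)).astype(np.uint8)
    k,l,st,c=cv2.connectedComponentsWithStats(b);i=l[35,52] or 1+st[1:,4].argmax()
    cs,_=cv2.findContours((l==i).astype(np.uint8),cv2.RETR_EXTERNAL,cv2.CHAIN_APPROX_NONE)
    for z in(0,22):
        print(n,z,cv2.minAreaRect((ray(m,max(cs,key=len)[:,0]+[u-52,v-35],z)[:,:2]).astype(np.float32)))
pr,dd=cams.grab_frame("wrist");cv2.imwrite("pics/w0.png",pr)
mw=cams.camera_model("wrist");print(np.round(mw["camera_matrix"],1).tolist(),np.round(mw["world_from_camera"],3).tolist())
E
```

```text
bench z -1.6685232245516772 tips 11.0
snut [12, 12, 12, 12, 80] rect ((428.58544921875, 278.82989501953125), (31.81334686279297, 28.74167251586914), 45.2719841003418) depth top 56 [429.2 280.9  15.8] [429.5 281.6  16.2]
lnut [8, 7, 19, 21, 188] rect ((427.3707275390625, 178.96493530273438), (54.590633392333984, 48.470130920410156), 58.51865768432617) depth top 140 [427.6 181.6  24.7] [427.8 182.1  24.8]
wash [7, 7, 23, 23, 306] rect ((438.578125, 42.42009735107422), (57.44424057006836, 58.87944412231445), 81.52462005615234) depth top 302 [437.4  42.1  22.7] [376.6  28.8 628.9]
lbolt [9, 8, 19, 19, 271] rect ((443.0550842285156, -45.81355667114258), (47.56391906738281, 47.9775276184082), 89.36593627929688) depth top 125 [447.1 -46.3  82.5] [374.  -38.4 660.4]
sbolt [13, 13, 11, 12, 102] rect ((438.17388916015625, -181.30917358398438), (27.039236068725586, 30.02940559387207), 88.27275848388672) depth top 46 [ 436.7 -178.8  100.4] [ 368.5 -105.2  648.1]
collar [10, 10, 18, 18, 134] rect ((449.67083740234375, -273.4940490722656), (47.2669677734375, 47.940303802490234), 87.71617889404297) depth top 117 [ 448.6 -271.7   26.3] [ 378.7 -156.6  631.9]
heavy 0 ((650.33349609375, 137.6409454345703), (129.9138641357422, 260.0859069824219), 3.3284335136413574)
heavy 22 ((643.8926391601562, 134.96630859375), (127.63429260253906, 255.52210998535156), 3.32844614982605)
light 0 ((640.491455078125, -160.36627197265625), (174.7611083984375, 129.49737548828125), 85.36766815185547)
light 22 ((634.22314453125, -157.81167602539062), (171.69451904296875, 127.22503662109375), 85.36767578125)
[[353.2, 0.0, 322.1], [0.0, 353.2, 238.5], [0.0, 0.0, 1.0]] [[0.439, 0.862, 0.253, 231.442], [0.898, -0.421, -0.125, 637.376], [-0.001, 0.282, -0.959, 373.886], [0.0, 0.0, 0.0, 1.0]]
```

```bash
python3 -c "
from h import *
rel([430,150,200],0)"
```

```text
t 0.15 pos [295.8 606.6 241.7] grip 0.999 dp [-320.7 -351.5   42. ] turn [-1.000e-03  0.000e+00  1.117e+00] q6 -2.2
```

Emit:
move_arm(commands=[{"gripper": 1, "dp": [-40, -44, 5], "turn": [0, 0, 0.14]}, {"gripper": 1, "dp": [-80, -88, 10], "turn": [0, 0, 0.28]}, {"gripper": 1, "dp": [-120, -132, 15], "turn": [0, 0, 0.42]}, {"gripper": 1, "dp": [-160, -176, 21], "turn": [0, 0, 0.56]}, {"gripper": 1, "dp": [-160, -176, 21], "turn": [0, 0, 0.56]}])

```text
t: 0.78
eef_pos: [363.3, 375.6, 221.2]
tcp_rot: [[-0.524, 0.852, 0.0], [0.852, 0.524, -0.0], [-0.0, 0.0, -1.0]]
force: [-0.4, 0.5, 0.6]
gripper_width: 0.999
```

```bash
python3 -c "
from h import *
rel([430,150,200],0)"
```

```text
t 0.775 pos [363.3 375.6 221.2] grip 0.999 dp [-227.   -61.5   21.3] turn [0.    0.    0.552] q6 11.6
```

Emit:
move_arm(commands=[{"gripper": 1, "dp": [-55, -15, 5], "turn": [0, 0, 0.14]}, {"gripper": 1, "dp": [-110, -30, 10], "turn": [0, 0, 0.28]}, {"gripper": 1, "dp": [-165, -45, 15], "turn": [0, 0, 0.42]}, {"gripper": 1, "dp": [-227, -61, 21], "turn": [0, 0, 0.552]}, {"gripper": 1, "dp": [-227, -61, 21], "turn": [0, 0, 0.552]}])

```text
t: 1.4
eef_pos: [431.6, 150.8, 200.0]
tcp_rot: [[0.0, 1.0, -0.0], [1.0, -0.0, -0.0], [-0.0, -0.0, -1.0]]
force: [-0.3, 0.9, -1.6]
gripper_width: 1.0
```

```bash
cat > look.py <<'E'
import sys
from h import *
tag=sys.argv[1];o=ctrl.get_obs();print(np.round(o["eef_pos"],1),np.round(o["tcp_rot"],3).tolist(),np.round(o["q"],1))
m=cams.camera_model("wrist");p,d=cams.grab_frame("wrist")
cv2.imwrite(f"pics/{tag}.png",p);np.save(f"pics/{tag}.npy",d);np.savez(f"pics/{tag}_m.npz",**{k:np.array(v) for k,v in m.items()})
E
python3 look.py w1
```

```text
[431.6 150.8 200. ] [[0.0, 1.0, -0.0], [1.0, -0.0, -0.0], [-0.0, -0.0, -1.0]] [ 16.1 -20.7 111.4  -0.   89.3  16.1]
```

View pics/w1.png

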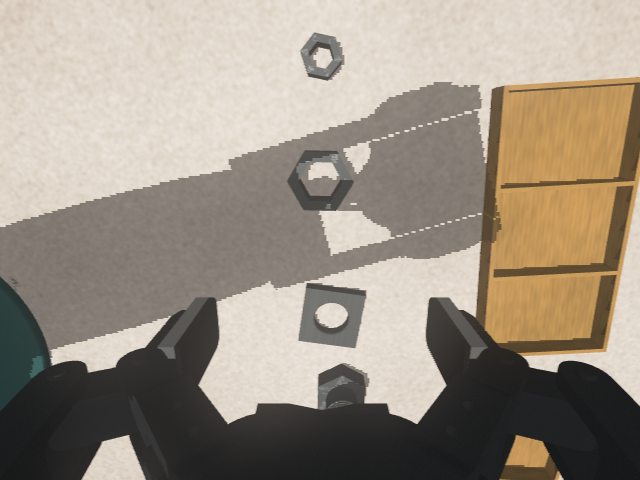

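The wrist view (columns run along +x, rows up run along +y) shows the small nut at (322,57), the large nut at (321,180), the washer at (332,316) and the bolt at (342,390). The heavy tray is at right.

```bash
cat > meas.py <<'E'
from h import *
def blob(tag,u,v,r,thr=95):
    p=cv2.imread(f"pics/{tag}.png");m=dict(np.load(f"pics/{tag}_m.npz"))
    b,g_,r_=[p[...,i].astype(int) for i in range(3)]
    mk=((p.max(2)<thr)&(r_<b+8)).astype(np.uint8)
    y0,x0=max(v-r,0),u-r
    k,l,st,c=cv2.connectedComponentsWithStats(mk[y0:v+r,x0:u+r]);i=1+st[1:,4].argmax()
    cs,h=cv2.findContours((l==i).astype(np.uint8),cv2.RETR_CCOMP,cv2.CHAIN_APPROX_NONE)
    return m,[c[:,0]+[x0,y0] for c in cs],p
def edges(tag,u,v,r,z,thr=95,eps=2.5):
    m,cs,p=blob(tag,u,v,r,thr)
    cs=sorted(cs,key=lambda c:-len(c))
    hull=cv2.convexHull(cs[0]);P=cv2.approxPolyDP(hull,eps,True)[:,0]
    X=ray(m,P,z)[:,:2];e=np.roll(X,-1,0)-X
    print(tag,"pix",P.tolist());print(" world",X.round(0).tolist())
    print(" len",np.hypot(*e.T).round(0).tolist()," ang",(np.degrees(np.arctan2(e[:,1],e[:,0]))%180).round(1).tolist())
    H=ray(m,hull[:,0],z)[:,:2].astype(np.float32)
    print(" rect",np.round(cv2.minAreaRect(H)[0],1),np.round(cv2.minAreaRect(H)[1],1),"circ",np.round(cv2.minEnclosingCircle(H)[0],1),"%.1f"%cv2.minEnclosingCircle(H)[1])
    for c in cs[1:2]: 
        hh=ray(m,c,z)[:,:2].astype(np.float32);print(" hole",len(c),np.round(cv2.minEnclosingCircle(hh),1) if 0 else cv2.minEnclosingCircle(hh))
E
python3 - <<'E'
from meas import *
p=cv2.imread("pics/w1.png")
for a in ((322,40),(322,152),(350,300),(400,160)): print(p[a[1],a[0]],end=' ')
print()
edges("w1",322,57,35,18,110);edges("w1",321,180,45,27,100);edges("w1",332,316,46,12,110)
c=p[0:360,240:420];cv2.imwrite("pics/c1.png",cv2.resize(c,None,fx=1.6,fy=1.6))
t=cams.camera_model("wrist");print(np.round(t["world_from_camera"],2).tolist())
E
```

```text
[119 121 120] [77 80 82] [112 116 117] [118 125 134] 
w1 pix [[308, 52], [316, 42], [326, 43], [331, 47], [333, 58], [309, 55]]
 world [[421.0, 285.0], [427.0, 293.0], [435.0, 292.0], [439.0, 289.0], [441.0, 281.0], [421.0, 283.0]]
 len [10.0, 8.0, 5.0, 8.0, 19.0, 2.0]  ang [48.0, 174.8, 144.3, 101.7, 173.5, 109.6]
 rect [431.  287.4] [10.4 20.5] circ [430.6 283.4] 10.3
 hole 8 ((436.4054260253906, 289.7266540527344), 1.4439860582351685)
w1 pix [[335, 210], [303, 209], [287, 181], [295, 167], [352, 180]]
 world [[443.0, 158.0], [415.0, 159.0], [402.0, 184.0], [409.0, 195.0], [457.0, 184.0]]
 len [28.0, 28.0, 14.0, 50.0, 30.0]  ang [178.1, 118.6, 58.8, 167.2, 61.3]
 rect [427.4 173.7] [34.1 54.9] circ [429.5 182.6] 28.0
 hole 19 ((436.8393859863281, 161.73439025878906), 3.1871957778930664)
w1 pix [[306, 287], [307, 284], [363, 291], [364, 295]]
 world [[416.0, 78.0], [417.0, 81.0], [472.0, 74.0], [473.0, 69.0]]
 len [3.0, 56.0, 4.0, 58.0]  ang [72.2, 172.2, 104.6, 171.4]
 rect [444.7  75.4] [ 5.4 58. ] circ [444.4  73.5] 29.0
 hole 4 ((469.07476806640625, 70.27128601074219), 1.0832712650299072)
[[1.0, 0.0, 0.0, 431.01], [0.0, -0.96, -0.28, 223.26], [0.0, 0.28, -0.96, 332.38], [0.0, 0.0, 0.0, 1.0]]
```

View pics/c1.png

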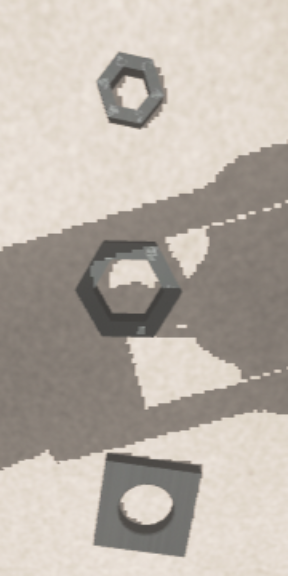

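```bash
python3 - <<'E'
from meas import *
p=cv2.imread("pics/w1.png");print(p[290,290],p[160,400],p[60,312])
for a in ((322,57,35,18),(321,180,45,27),(332,316,46,12)): edges("w1",*a,thr=165,eps=2)
E
```

```text
[210 220 229] [118 125 134] [124 133 141]
w1 pix [[314, 33], [334, 37], [341, 57], [337, 67], [325, 78], [308, 74], [301, 53]]
 world [[425.0, 299.0], [441.0, 296.0], [447.0, 282.0], [444.0, 274.0], [434.0, 266.0], [420.0, 269.0], [415.0, 285.0]]
 len [16.0, 15.0, 8.0, 13.0, 14.0, 16.0, 18.0]  ang [169.8, 111.8, 66.8, 40.1, 167.7, 109.3, 53.5]
 rect [431.1 283. ] [29.4 33.9] circ [430.7 282.8] 17.1
 hole 67 ((430.96466064453125, 281.4103088378906), 9.837047576904297)
w1 pix [[336, 151], [352, 180], [350, 187], [335, 210], [303, 209], [287, 181], [306, 150]]
 world [[443.0, 209.0], [457.0, 184.0], [456.0, 178.0], [443.0, 158.0], [415.0, 159.0], [402.0, 184.0], [418.0, 209.0]]
 len [28.0, 6.0, 24.0, 28.0, 28.0, 31.0, 25.0]  ang [120.0, 75.2, 57.7, 178.1, 118.6, 57.1, 178.1]
 rect [429.9 183.4] [57.1 49.3] circ [429.8 183.5] 28.6
 hole 112 ((429.90313720703125, 186.125732421875), 18.023000717163086)
w1 pix [[307, 284], [363, 291], [365, 296], [354, 347], [299, 340]]
 world [[417.0, 81.0], [472.0, 74.0], [474.0, 68.0], [465.0, 10.0], [408.0, 18.0]]
 len [56.0, 6.0, 59.0, 58.0, 63.0]  ang [172.2, 111.7, 80.7, 171.6, 81.7]
 rect [440.8  46. ] [64.8 59.3] circ [440.6  45.6] 42.8
 hole 87 ((440.4408874511719, 46.47134780883789), 18.21225357055664)
```

Measured, in mm and degrees:

| Part | Centre (x, y) | Jaw yaw |
|---|---|---|
| Large nut | (430, 183) | 28 |
| Small nut | (430.5, 282) | 20 |
| Washer | (440, 45) | -8 |

Sizes match the given ones. The heavy tray is at (645,135), yaw 3.3, and the light tray at (636,-158), yaw -4.6. I start with the large nut.

Emit:
move_arm(commands=[{"gripper": 1, "dp": [16, -1, 50], "turn": [0, 0, -0.17]}, {"gripper": 1, "dp": [32, -2, 100], "turn": [0, 0, -0.34]}, {"gripper": 1, "dp": [32, -2, 145], "turn": [0, 0, -0.489]}, {"gripper": 0.9, "dp": [32, -2, 145], "turn": [0, 0, -0.489]}, {"gripper": 0.9, "dp": [32, -2, 145], "turn": [0, 0, -0.489]}])

```text
t: 2.08
eef_pos: [429.3, 186.5, 57.3]
tcp_rot: [[-0.473, 0.881, 0.001], [0.881, 0.473, 0.001], [-0.0, 0.002, -1.0]]
force: [-0.2, 0.7, 0.7]
gripper_width: 0.899
```

```bash
python3 -c "
from h import *
rel([430,183,13],28)"
```

```text
t 2.075 pos [429.3 186.5  57.3] grip 0.899 dp [-3.4 -1.  44.3] turn [0.002 0.    0.004] q6 -7.9
```

Emit:
move_arm(commands=[{"gripper": 0.9, "dp": [-3, -1, 20], "turn": [0, 0, 0]}, {"gripper": 0.9, "dp": [-3, -1, 44], "turn": [0, 0, 0]}, {"gripper": 0.9, "dp": [-3, -1, 44], "turn": [0, 0, 0]}, {"gripper": 0.9, "dp": [-3, -1, 44], "turn": [0, 0, 0]}])

```text
t: 2.58
eef_pos: [430.2, 182.8, 13.4]
tcp_rot: [[-0.473, 0.881, 0.002], [0.881, 0.473, 0.001], [-0.0, 0.002, -1.0]]
force: [0.5, -0.6, 0.4]
gripper_width: 0.901
```

```bash
python3 -c "
from h import *
rel([430,183,13],28)"; python3 look.py w2
```

```text
t 2.575 pos [430.2 182.8  13.4] grip 0.901 dp [ 0.3 -0.1  0.4] turn [0.002 0.    0.004] q6 -8.4
[430.2 182.8  13.4] [[-0.473, 0.881, 0.002], [0.881, 0.473, 0.001], [-0.0, 0.002, -1.0]] [ 19.9 -10.6 121.5   0.   69.   -8.4]
```

View pics/w2.png

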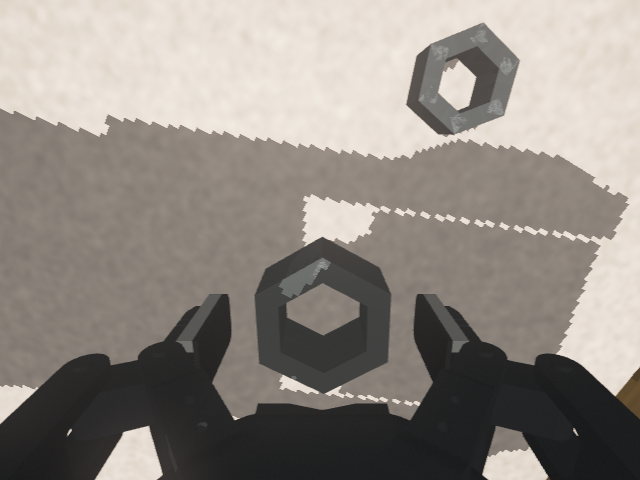

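The nut sits centred between the pads (255-390 against pads at 230 and 415), with its flats parallel to them. Closing.

Emit:
move_arm(commands=[{"gripper": 0.4, "dp": [0, 0, 0], "turn": [0, 0, 0]}, {"gripper": 0.4, "dp": [0, 0, 0], "turn": [0, 0, 0]}, {"gripper": 0.4, "dp": [0, 0, 0], "turn": [0, 0, 0]}, {"gripper": 0.4, "dp": [0, 0, 0], "turn": [0, 0, 0]}, {"gripper": 0.4, "dp": [0, 0, 0], "turn": [0, 0, 0]}], grip_force=70)

```text
t: 3.25
eef_pos: [429.7, 182.5, 12.5]
tcp_rot: [[-0.474, 0.881, 0.001], [0.881, 0.474, 0.0], [-0.0, 0.001, -1.0]]
force: [-1.6, 0.1, 9.6]
gripper_width: 0.568
```

Emit:
move_arm(commands=[{"gripper": 0.4, "dp": [0, 0, -20], "turn": [0, 0, 0]}, {"gripper": 0.4, "dp": [0, 0, -60], "turn": [0, 0, 0]}, {"gripper": 0.4, "dp": [0, 0, -80], "turn": [0, 0, 0.1]}, {"gripper": 0.4, "dp": [0, 0, -80], "turn": [0, 0, 0.25]}, {"gripper": 0.4, "dp": [0, 0, -80], "turn": [0, 0, 0.43]}])

```text
t: 3.88
eef_pos: [429.2, 182.3, 91.7]
tcp_rot: [[-0.058, 0.998, 0.0], [0.998, 0.058, 0.0], [0.0, 0.0, -1.0]]
force: [-0.9, -1.1, -3.3]
gripper_width: 0.572
```

```bash
python3 -c "
from h import *
rel([640,219,80],3.3)"
```

```text
t 3.875 pos [429.2 182.3  91.7] grip 0.572 dp [ 24.3 212.6  11.7] turn [ 0.    -0.     0.001] q6 16.5
```

Emit:
move_arm(commands=[{"gripper": 0.4, "dp": [6, 50, 0]}, {"gripper": 0.4, "dp": [12, 105, 0]}, {"gripper": 0.4, "dp": [18, 160, 0]}, {"gripper": 0.4, "dp": [24, 213, 12]}, {"gripper": 0.4, "dp": [24, 213, 12]}])

```text
invalid input at $.commands[0]: expected keys gripper, dp, turn
```

```bash
python3 -c "
from h import *
rel([640,219,18],3.3)"; python3 look.py w3
```

```text
t 3.875 pos [429.2 182.3  91.7] grip 0.572 dp [ 24.3 212.6  73.7] turn [ 0.    -0.     0.001] q6 16.5
[429.2 182.3  91.7] [[-0.058, 0.998, 0.0], [0.998, 0.058, 0.0], [0.0, 0.0, -1.0]] [ 19.9 -15.6 117.8   0.   77.8  16.5]
```

View pics/w3.png

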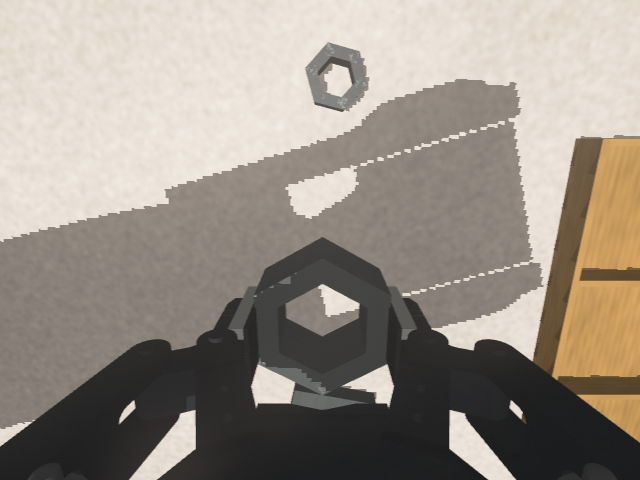

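The large nut is held flat between the pads. The travel call was refused because it had no turn key, so I send it again.

Emit:
move_arm(commands=[{"gripper": 0.4, "dp": [6, 50, 0], "turn": [0, 0, 0]}, {"gripper": 0.4, "dp": [12, 105, 0], "turn": [0, 0, 0]}, {"gripper": 0.4, "dp": [18, 160, 0], "turn": [0, 0, 0]}, {"gripper": 0.4, "dp": [24, 213, 12], "turn": [0, 0, 0]}, {"gripper": 0.4, "dp": [24, 213, 12], "turn": [0, 0, 0]}])

```text
t: 4.55
eef_pos: [641.7, 219.8, 76.1]
tcp_rot: [[-0.066, 0.998, -0.004], [0.998, 0.066, -0.001], [-0.001, -0.004, -1.0]]
force: [-0.5, 0.1, -2.4]
gripper_width: 0.572
```

```bash
python3 -c "
from h import *
rel([640,219,18],3.3)"; python3 look.py w4
```

```text
t 4.55 pos [641.7 219.8  76.1] grip 0.572 dp [-0.6 -1.5 58.1] turn [-0.004  0.001  0.009] q6 13.0
[641.7 219.8  76.1] [[-0.066, 0.998, -0.004], [0.998, 0.066, -0.001], [-0.001, -0.004, -1.0]] [16.8 12.3 92.  -0.  75.9 13. ]
```

View pics/w4.png

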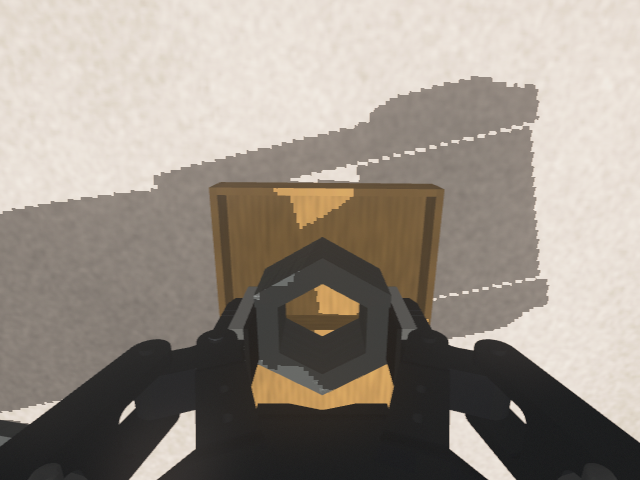

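Tray edge (210-444, row 187) is within about 4 mm of my estimate; the compartment is centred a little farther left, so I shift +3 in y and lower.

Emit:
move_arm(commands=[{"gripper": 0.4, "dp": [3, 0, 25], "turn": [0, 0, 0]}, {"gripper": 0.4, "dp": [3, 0, 45], "turn": [0, 0, 0]}, {"gripper": 0.4, "dp": [3, 0, 55], "turn": [0, 0, 0]}, {"gripper": 0.4, "dp": [3, 0, 58], "turn": [0, 0, 0]}, {"gripper": 0.4, "dp": [3, 0, 58], "turn": [0, 0, 0]}])

```text
t: 5.22
eef_pos: [640.2, 222.9, 21.9]
tcp_rot: [[-0.064, 0.998, 0.001], [0.998, 0.064, 0.0], [0.0, 0.001, -1.0]]
force: [-0.4, -0.0, -2.5]
gripper_width: 0.573
```

```bash
python3 - <<'E'
from h import *
m=dict(np.load("pics/w4_m.npz"));print(ray(m,[[210,185],[327,184],[443,185]],22).round(1))
rel([640,222,17],3.3); print(ctrl.get_obs()["force"])
m=dict(np.load("pics/w1_m.npz"));print(ray(m,[[492,88],[640,79],[476,351],[607,350],[500,187],[495,277],[632,182],[617,271]],22).round(1))
E
```

```text
[[579.5 261.3  22. ]
 [641.  265.9  22. ]
 [701.8 269.3  22. ]]
t 5.225 pos [640.2 222.9  21.9] grip 0.573 dp [-0.9 -0.2  4.9] turn [ 0.001 -0.     0.007] q6 13.4
[-0.3558827  -0.0177071  -2.50779089]
[[570.  258.   22. ]
 [688.8 264.6  22. ]
 [586.9  11.9  22. ]
 [719.   12.8  22. ]
 [587.9 177.5  22. ]
 [595.1  92.4  22. ]
 [702.7 181.6  22. ]
 [709.1  98.2  22. ]]
```

Emit:
move_arm(commands=[{"gripper": 0.4, "dp": [0, 0, 4], "turn": [0, 0, 0]}, {"gripper": 0.4, "dp": [0, 0, 5], "turn": [0, 0, 0]}, {"gripper": 0.7, "dp": [0, 0, 5], "turn": [0, 0, 0]}, {"gripper": 0.75, "dp": [0, 0, 5], "turn": [0, 0, 0]}, {"gripper": 0.75, "dp": [0, 0, 5], "turn": [0, 0, 0]}])

```text
t: 5.85
eef_pos: [640.1, 222.9, 16.5]
tcp_rot: [[-0.064, 0.998, 0.0], [0.998, 0.064, 0.0], [0.0, 0.0, -1.0]]
force: [0.2, 0.2, -0.8]
gripper_width: 0.75
```

Emit:
move_arm(commands=[{"gripper": 0.75, "dp": [0, 0, -20], "turn": [0, 0, 0]}, {"gripper": 0.75, "dp": [0, 0, -60], "turn": [0, 0, 0]}, {"gripper": 0.75, "dp": [0, 0, -120], "turn": [0, 0, 0]}, {"gripper": 0.75, "dp": [0, 0, -140], "turn": [0, 0, 0]}, {"gripper": 0.75, "dp": [0, 0, -140], "turn": [0, 0, 0]}])

```text
t: 6.48
eef_pos: [640.6, 223.0, 158.9]
tcp_rot: [[-0.064, 0.998, 0.003], [0.998, 0.064, 0.001], [0.001, 0.004, -1.0]]
force: [0.5, -0.7, -0.6]
gripper_width: 0.749
```

```bash
python3 -c "
from h import *
rel([440,45,140],-8)"; python3 look.py w5
```

```text
t 6.475 pos [640.6 223.  158.9] grip 0.749 dp [-164.9 -211.6   18.1] turn [ 0.003 -0.001  0.204] q6 13.4
[640.6 223.  158.9] [[-0.064, 0.998, 0.003], [0.998, 0.064, 0.001], [0.001, 0.004, -1.0]] [17.   8.8 88.  -0.  83.  13.4]
```

View pics/w5.png

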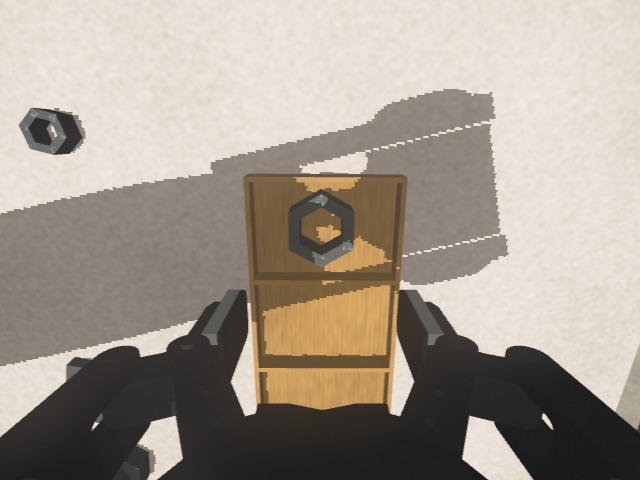

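The large nut lies flat in the end compartment (320,228). Next the washer.

Emit:
move_arm(commands=[{"gripper": 0.88, "dp": [-37, -48, 0], "turn": [0, 0, 0.05]}, {"gripper": 0.88, "dp": [-74, -95, 5], "turn": [0, 0, 0.1]}, {"gripper": 0.88, "dp": [-111, -143, 12], "turn": [0, 0, 0.15]}, {"gripper": 0.88, "dp": [-145, -188, 18], "turn": [0, 0, 0.2]}, {"gripper": 0.88, "dp": [-165, -212, 18], "turn": [0, 0, 0.2]}])

```text
t: 7.15
eef_pos: [436.4, 43.4, 136.0]
tcp_rot: [[0.137, 0.991, -0.003], [0.991, -0.137, -0.0], [-0.001, -0.003, -1.0]]
force: [-0.4, -0.6, 1.6]
gripper_width: 0.884
```

Emit:
move_arm(commands=[{"gripper": 0.88, "dp": [0, 0, 30], "turn": [0, 0, 0]}, {"gripper": 0.88, "dp": [0, 0, 70], "turn": [0, 0, 0]}, {"gripper": 0.88, "dp": [0, 0, 90], "turn": [0, 0, 0]}, {"gripper": 0.88, "dp": [0, 0, 90], "turn": [0, 0, 0]}])

```text
t: 7.65
eef_pos: [437.3, 44.5, 45.7]
tcp_rot: [[0.136, 0.991, -0.005], [0.991, -0.136, -0.0], [-0.001, -0.005, -1.0]]
force: [0.5, -0.1, 1.2]
gripper_width: 0.88
```

```bash
python3 look.py w6; python3 - <<'E'
from meas import *
rel([440,45,8],-8)
edges("w6",322,310,90,12,thr=165,eps=2)
E
```

```text
[437.3  44.5  45.7] [[0.136, 0.991, -0.005], [0.991, -0.136, -0.0], [-0.001, -0.005, -1.0]] [  2.5 -16.6 123.1   0.   73.8  10.3]
t 7.7 pos [438.2  44.6  47.3] grip 0.878 dp [ 0.7  1.8 39.3] turn [-0.003  0.     0.004] q6 10.3
w6 pix [[388, 220], [391, 224], [383, 334], [272, 333], [269, 254], [271, 220]]
 world [[473.0, 71.0], [474.0, 69.0], [465.0, 10.0], [407.0, 18.0], [413.0, 62.0], [417.0, 79.0]]
 len [3.0, 60.0, 59.0, 44.0, 17.0, 56.0]  ang [120.2, 81.2, 171.7, 81.8, 76.5, 172.2]
 rect [440.7  44.7] [62.6 59.9] circ [440.3  44.3] 42.5
 hole 172 ((440.91571044921875, 48.088653564453125), 16.92885398864746)
```

View pics/w6.png

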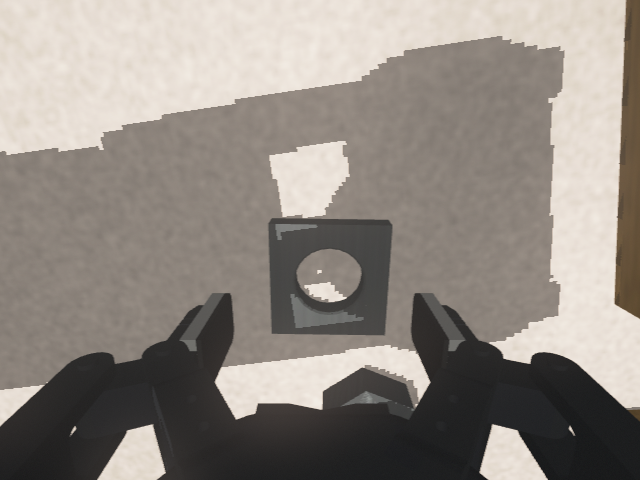

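The washer is centred between the open pads (271-388) and square to them. Descending to grip.

Emit:
move_arm(commands=[{"gripper": 0.88, "dp": [0, 2, 20], "turn": [0, 0, 0]}, {"gripper": 0.88, "dp": [0, 2, 34], "turn": [0, 0, 0]}, {"gripper": 0.88, "dp": [0, 2, 38], "turn": [0, 0, 0]}, {"gripper": 0.88, "dp": [0, 2, 38], "turn": [0, 0, 0]}, {"gripper": 0.88, "dp": [0, 2, 38], "turn": [0, 0, 0]}])

```text
t: 8.32
eef_pos: [441.3, 44.4, 10.9]
tcp_rot: [[0.136, 0.991, 0.001], [0.991, -0.136, 0.0], [0.0, 0.001, -1.0]]
force: [-0.8, 0.0, -0.1]
gripper_width: 0.88
```

```bash
python3 -c "
from h import *
rel([440.5,44.3,8],-8.5)"
```

```text
t 8.325 pos [441.3  44.4  10.9] grip 0.88 dp [-0.2 -0.8  2.9] turn [ 0.001 -0.     0.012] q6 10.2
```

Emit:
move_arm(commands=[{"gripper": 0.88, "dp": [0, 0, 3.5], "turn": [0, 0, 0.01]}, {"gripper": 0.5, "dp": [0, 0, 3.5], "turn": [0, 0, 0.01]}, {"gripper": 0.5, "dp": [0, 0, 3.5], "turn": [0, 0, 0.01]}, {"gripper": 0.5, "dp": [0, 0, 3.5], "turn": [0, 0, 0.01]}, {"gripper": 0.5, "dp": [0, 0, 3.5], "turn": [0, 0, 0.01]}])

```text
t: 8.95
eef_pos: [441.2, 44.4, 7.2]
tcp_rot: [[0.146, 0.989, 0.0], [0.989, -0.146, 0.0], [0.0, 0.0, -1.0]]
force: [-0.8, -1.2, 5.2]
gripper_width: 0.68
```

Emit:
move_arm(commands=[{"gripper": 0.5, "dp": [0, 0, -20], "turn": [0, 0, 0]}, {"gripper": 0.5, "dp": [0, 0, -50], "turn": [0, 0, 0]}, {"gripper": 0.5, "dp": [0, 0, -80], "turn": [0, 0, -0.1]}, {"gripper": 0.5, "dp": [0, 0, -80], "turn": [0, 0, -0.22]}, {"gripper": 0.5, "dp": [0, 0, -80], "turn": [0, 0, -0.22]}])

```text
t: 9.57
eef_pos: [440.8, 44.4, 86.6]
tcp_rot: [[-0.073, 0.997, -0.0], [0.997, 0.073, -0.0], [-0.0, -0.0, -1.0]]
force: [0.2, 0.4, -2.3]
gripper_width: 0.678
```

```bash
python3 -c "
from h import *
rel([648,137,80],4.2)"; python3 look.py w7
```

```text
t 9.575 pos [440.8  44.4  86.6] grip 0.678 dp [ 77.2 213.4   6.6] turn [-0.  0.  0.] q6 -1.8
[440.8  44.4  86.6] [[-0.073, 0.997, -0.0], [0.997, 0.073, -0.0], [-0.0, -0.0, -1.0]] [  2.4 -18.8 120.7  -0.   78.1  -1.8]
```

View pics/w7.png

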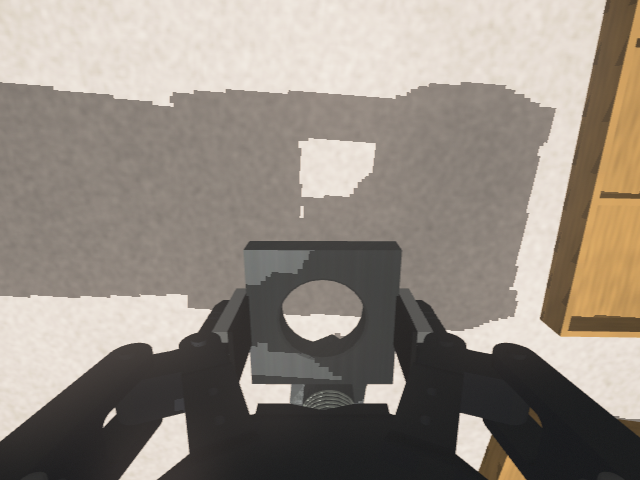

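The washer is gripped square and level. Moving it to the middle compartment.

Emit:
move_arm(commands=[{"gripper": 0.5, "dp": [20, 55, 0], "turn": [0, 0, 0]}, {"gripper": 0.5, "dp": [40, 110, 0], "turn": [0, 0, 0]}, {"gripper": 0.5, "dp": [60, 165, 0], "turn": [0, 0, 0]}, {"gripper": 0.5, "dp": [77, 213, 6], "turn": [0, 0, 0]}, {"gripper": 0.5, "dp": [77, 213, 6], "turn": [0, 0, 0]}])

```text
t: 10.25
eef_pos: [648.9, 137.9, 77.7]
tcp_rot: [[-0.072, 0.997, -0.004], [0.997, 0.072, -0.001], [-0.0, -0.004, -1.0]]
force: [-0.1, -0.2, -2.2]
gripper_width: 0.682
```

Emit:
move_arm(commands=[{"gripper": 0.5, "dp": [0, 0, 25], "turn": [0, 0, 0]}, {"gripper": 0.5, "dp": [0, 0, 45], "turn": [0, 0, 0]}, {"gripper": 0.5, "dp": [0, 0, 45], "turn": [0, 0, 0]}, {"gripper": 0.5, "dp": [0, 0, 45], "turn": [0, 0, 0]}])

```text
t: 10.75
eef_pos: [647.8, 136.8, 36.7]
tcp_rot: [[-0.073, 0.997, 0.001], [0.997, 0.073, 0.0], [0.0, 0.001, -1.0]]
force: [0.9, -0.0, -2.3]
gripper_width: 0.675
```

```bash
python3 -c "
from h import *
rel([648,137,11.5],4.2)"
```

```text
t 10.75 pos [647.8 136.8  36.7] grip 0.675 dp [ 0.2  0.2 25.2] turn [ 0.001 -0.     0.   ] q6 5.5
```

Emit:
move_arm(commands=[{"gripper": 0.5, "dp": [0, 0, 12], "turn": [0, 0, 0]}, {"gripper": 0.5, "dp": [0, 0, 22], "turn": [0, 0, 0]}, {"gripper": 0.5, "dp": [0, 0, 25], "turn": [0, 0, 0]}, {"gripper": 0.5, "dp": [0, 0, 25], "turn": [0, 0, 0]}, {"gripper": 0.5, "dp": [0, 0, 25], "turn": [0, 0, 0]}])

```text
t: 11.38
eef_pos: [647.7, 136.9, 11.2]
tcp_rot: [[-0.074, 0.997, -0.0], [0.997, 0.074, -0.0], [-0.0, -0.0, -1.0]]
force: [-4.2, -1.8, 7.3]
gripper_width: 0.679
```

Emit:
move_arm(commands=[{"gripper": 0.82, "dp": [0, 0, 0], "turn": [0, 0, 0]}, {"gripper": 0.82, "dp": [0, 0, 0], "turn": [0, 0, 0]}, {"gripper": 0.82, "dp": [0, 0, -20], "turn": [0, 0, 0]}, {"gripper": 0.82, "dp": [0, 0, -75], "turn": [0, 0, 0]}, {"gripper": 0.82, "dp": [0, 0, -130], "turn": [0, 0, 0]}])

```text
t: 12.0
eef_pos: [647.6, 136.9, 143.7]
tcp_rot: [[-0.074, 0.997, 0.0], [0.997, 0.074, 0.0], [0.0, 0.0, -1.0]]
force: [0.8, 0.1, -0.3]
gripper_width: 0.818
```

```bash
python3 look.py w8; python3 -c "
from h import *
rel([430.5,282,130],20)
from meas import *
edges('w8',322,240,60,16,thr=165,eps=2)"
```

```text
[647.6 136.9 143.7] [[-0.074, 0.997, 0.0], [0.997, 0.074, 0.0], [0.0, 0.0, -1.0]] [ 9.7  7.4 91.   0.  81.6  5.5]
t 12.05 pos [649.8 137.3 152.6] grip 0.822 dp [ 160.5 -208.3   20.7] turn [ 0.01   0.    -0.275] q6 5.5
w8 pix [[361, 200], [358, 269], [312, 269], [285, 263], [283, 194], [348, 194]]
 world [[675.0, 163.0], [678.0, 109.0], [642.0, 106.0], [620.0, 109.0], [617.0, 164.0], [665.0, 167.0]]
 len [55.0, 36.0, 22.0, 54.0, 48.0, 11.0]  ang [93.5, 4.1, 170.8, 94.0, 4.2, 159.5]
 rect [647.6 136.1] [58.8 59.3] circ [647.3 136.1] 41.2
 hole 211 ((649.0934448242188, 142.39195251464844), 24.47836685180664)
```

The washer measures flat at (647.5, 136), inside the middle compartment. Next the small nut.

Emit:
move_arm(commands=[{"gripper": 0.82, "dp": [36, -46, 0], "turn": [0, 0, -0.06]}, {"gripper": 0.82, "dp": [72, -93, 5], "turn": [0, 0, -0.12]}, {"gripper": 0.75, "dp": [108, -140, 12], "turn": [0, 0, -0.18]}, {"gripper": 0.75, "dp": [140, -185, 20], "turn": [0, 0, -0.24]}, {"gripper": 0.75, "dp": [160, -208, 20], "turn": [0, 0, -0.275]}])

```text
t: 12.68
eef_pos: [426.4, 282.0, 121.6]
tcp_rot: [[-0.345, 0.939, 0.001], [0.939, 0.345, 0.001], [0.0, 0.001, -1.0]]
force: [0.7, -0.1, -0.6]
gripper_width: 0.747
```

Emit:
move_arm(commands=[{"gripper": 0.75, "dp": [0, 0, 30], "turn": [0, 0, 0]}, {"gripper": 0.75, "dp": [0, 0, 60], "turn": [0, 0, 0]}, {"gripper": 0.75, "dp": [0, 0, 80], "turn": [0, 0, 0]}, {"gripper": 0.75, "dp": [0, 0, 80], "turn": [0, 0, 0]}, {"gripper": 0.75, "dp": [0, 0, 80], "turn": [0, 0, 0]}])

```text
t: 13.3
eef_pos: [429.0, 281.3, 42.1]
tcp_rot: [[-0.342, 0.94, 0.001], [0.94, 0.342, 0.001], [0.0, 0.001, -1.0]]
force: [-0.5, 0.6, 0.3]
gripper_width: 0.746
```

```bash
python3 look.py w9; python3 -c "
from h import *
rel([430.5,282,12],20)
from meas import *
edges('w9',322,265,55,18,thr=165,eps=2)"
```

```text
[429.  281.3  42.1] [[-0.342, 0.94, 0.001], [0.94, 0.342, 0.001], [0.0, 0.001, -1.0]] [ 30.4  -6.3 114.8   0.   71.5  10.4]
t 13.35 pos [429.1 281.4  42.1] grip 0.752 dp [ 0.1  1.5 30.1] turn [ 0.002 -0.    -0.   ] q6 10.4
w9 pix [[328, 242], [355, 258], [358, 285], [357, 303], [326, 318], [297, 302], [296, 270], [301, 255]]
 world [[423.0, 304.0], [438.0, 301.0], [444.0, 289.0], [447.0, 280.0], [436.0, 267.0], [420.0, 270.0], [414.0, 286.0], [414.0, 294.0]]
 len [15.0, 14.0, 10.0, 17.0, 17.0, 17.0, 8.0, 14.0]  ang [168.2, 117.4, 108.6, 48.3, 168.3, 110.4, 91.5, 46.7]
 rect [429.6 285.6] [29.7 39.2] circ [429.7 285.6] 19.6
 hole 84 ((428.96630859375, 286.8297119140625), 8.9108247756958)
```

View pics/w9.png

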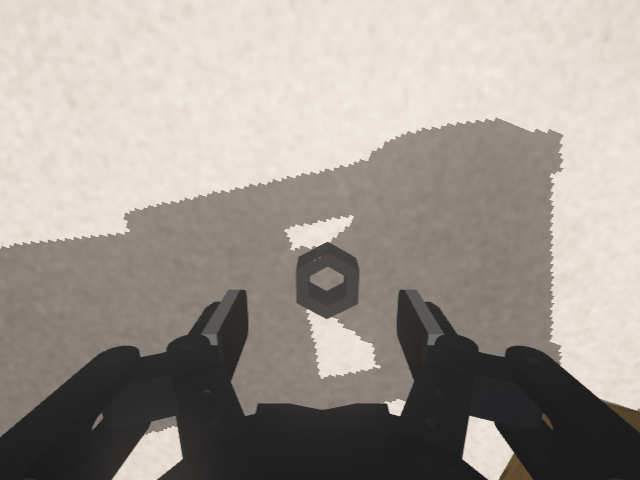

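The small nut is centred between the pads (296-358 around 327) with its flats parallel. Grip and lift.

Emit:
move_arm(commands=[{"gripper": 0.75, "dp": [0, 1.5, 15], "turn": [0, 0, 0]}, {"gripper": 0.75, "dp": [0, 1.5, 26], "turn": [0, 0, 0]}, {"gripper": 0.75, "dp": [0, 1.5, 29], "turn": [0, 0, 0]}, {"gripper": 0.75, "dp": [0, 1.5, 29], "turn": [0, 0, 0]}, {"gripper": 0.75, "dp": [0, 1.5, 29], "turn": [0, 0, 0]}])

```text
t: 13.98
eef_pos: [430.0, 281.7, 12.1]
tcp_rot: [[-0.342, 0.94, 0.0], [0.94, 0.342, 0.0], [0.0, 0.0, -1.0]]
force: [0.1, -0.0, -0.2]
gripper_width: 0.754
```

Emit:
move_arm(commands=[{"gripper": 0.2, "dp": [0, 0, 0], "turn": [0, 0, 0]}, {"gripper": 0.2, "dp": [0, 0, 0], "turn": [0, 0, 0]}, {"gripper": 0.2, "dp": [0, 0, 0], "turn": [0, 0, 0]}, {"gripper": 0.2, "dp": [0, 0, 0], "turn": [0, 0, 0]}, {"gripper": 0.2, "dp": [0, 0, 0], "turn": [0, 0, 0]}], grip_force=50)

```text
t: 14.6
eef_pos: [430.1, 281.7, 12.3]
tcp_rot: [[-0.342, 0.94, 0.001], [0.94, 0.342, 0.0], [0.0, 0.001, -1.0]]
force: [-0.2, -0.4, 6.2]
gripper_width: 0.338
```

Emit:
move_arm(commands=[{"gripper": 0.2, "dp": [0, 0, -20], "turn": [0, 0, 0]}, {"gripper": 0.2, "dp": [0, 0, -60], "turn": [0, 0, 0]}, {"gripper": 0.2, "dp": [0, 0, -110], "turn": [0, 0, 0.12]}, {"gripper": 0.2, "dp": [0, 0, -120], "turn": [0, 0, 0.27]}, {"gripper": 0.2, "dp": [0, 0, -120], "turn": [0, 0, 0.43]}])

```text
t: 15.22
eef_pos: [430.2, 281.8, 133.0]
tcp_rot: [[0.086, 0.996, 0.002], [0.996, -0.086, 0.001], [0.001, 0.002, -1.0]]
force: [0.3, 0.2, -0.8]
gripper_width: 0.338
```

```bash
python3 -c "
from h import *
rel([639,-116,120],-4.6);rel([535,83,125],-4.6)"
```

```text
t 15.225 pos [430.2 281.8 133. ] grip 0.338 dp [-378.4  242.2   13. ] turn [ 0.002 -0.001 -0.006] q6 35.3
t 15.225 pos [430.2 281.8 133. ] grip 0.338 dp [-189.   121.5    8. ] turn [ 0.002 -0.001 -0.006] q6 35.3
```

Emit:
move_arm(commands=[{"gripper": 0.2, "dp": [-47, 30, 0], "turn": [0, 0, 0]}, {"gripper": 0.2, "dp": [-95, 61, 0], "turn": [0, 0, 0]}, {"gripper": 0.2, "dp": [-142, 91, 0], "turn": [0, 0, 0]}, {"gripper": 0.2, "dp": [-189, 121, 0], "turn": [0, 0, 0]}, {"gripper": 0.2, "dp": [-231, 148, 0], "turn": [0, 0, 0]}])

```text
t: 15.85
eef_pos: [559.2, 37.5, 131.7]
tcp_rot: [[0.081, 0.997, -0.0], [0.997, -0.081, 0.0], [0.0, -0.0, -1.0]]
force: [0.7, 0.5, -0.1]
gripper_width: 0.34
```

Emit:
move_arm(commands=[{"gripper": 0.2, "dp": [-47, 30, 0], "turn": [0, 0, 0]}, {"gripper": 0.2, "dp": [-95, 61, 0], "turn": [0, 0, 0]}, {"gripper": 0.2, "dp": [-147, 94, 0], "turn": [0, 0, 0]}, {"gripper": 0.2, "dp": [-147, 94, 0], "turn": [0, 0, 0]}, {"gripper": 0.2, "dp": [-147, 94, 0], "turn": [0, 0, 0]}])

```text
t: 16.48
eef_pos: [640.2, -114.6, 131.2]
tcp_rot: [[0.081, 0.997, -0.001], [0.997, -0.081, 0.0], [0.0, -0.001, -1.0]]
force: [-0.7, 0.9, -0.5]
gripper_width: 0.336
```

```bash
python3 -c "
from h import *
rel([639,-116,17],-4.6)"; python3 look.py w10
```

```text
t 16.475 pos [ 640.2 -114.6  131.2] grip 0.336 dp [ -1.5  -0.9 114.2] turn [-0.001 -0.    -0.001] q6 -7.7
[ 640.2 -114.6  131.2] [[0.081, 0.997, -0.001], [0.997, -0.081, 0.0], [0.0, -0.001, -1.0]] [-12.4   6.5  93.1   0.   80.4  -7.7]
```

View pics/w10.png

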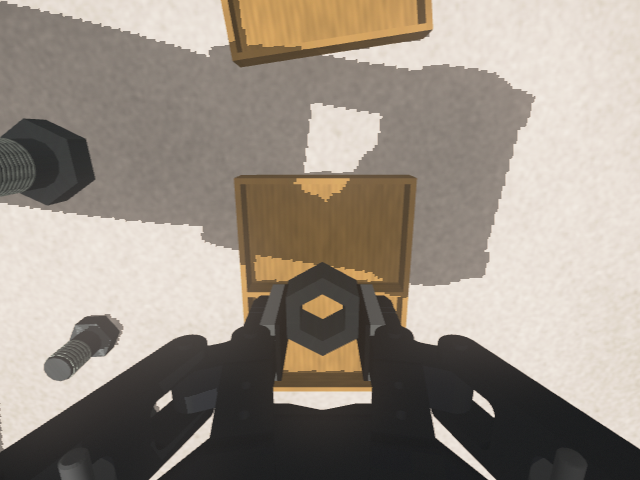

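```bash
python3 - <<'E'
from h import *
m=dict(np.load("pics/w10_m.npz"));print(ray(m,[[235,177],[416,177],[246,292],[409,292],[245,388],[402,388]],22).round(1))
E
```

```text
[[ 584.9  -66.4   22. ]
 [ 707.1  -76.5   22. ]
 [ 580.1 -151.3   22. ]
 [ 701.2 -161.3   22. ]
 [ 567.1 -235.6   22. ]
 [ 694.4 -246.1   22. ]]
```

The nut is over the upper compartment of the light tray. The tray measures (639,-156.5), which agrees. Lower and release.

Emit:
move_arm(commands=[{"gripper": 0.2, "dp": [0, 1, 40], "turn": [0, 0, 0]}, {"gripper": 0.2, "dp": [0, 1, 80], "turn": [0, 0, 0]}, {"gripper": 0.2, "dp": [0, 1, 100], "turn": [0, 0, 0]}, {"gripper": 0.2, "dp": [0, 1, 108], "turn": [0, 0, 0]}, {"gripper": 0.2, "dp": [0, 1, 108], "turn": [0, 0, 0]}])

```text
t: 17.15
eef_pos: [641.8, -114.6, 24.6]
tcp_rot: [[0.081, 0.997, 0.001], [0.997, -0.081, -0.0], [-0.0, 0.001, -1.0]]
force: [-0.0, 0.9, -0.3]
gripper_width: 0.34
```

```bash
python3 -c "
from h import *
rel([641,-114.5,16.8],-4.6)"
```

```text
t 17.15 pos [ 641.8 -114.6   24.6] grip 0.34 dp [ 0.  -0.8  7.8] turn [ 0.001  0.    -0.   ] q6 -7.7
```

Emit:
move_arm(commands=[{"gripper": 0.2, "dp": [0, 0, 6], "turn": [0, 0, 0]}, {"gripper": 0.2, "dp": [0, 0, 8], "turn": [0, 0, 0]}, {"gripper": 0.2, "dp": [0, 0, 8], "turn": [0, 0, 0]}, {"gripper": 0.6, "dp": [0, 0, 8], "turn": [0, 0, 0]}, {"gripper": 0.6, "dp": [0, 0, 8], "turn": [0, 0, 0]}])

```text
t: 17.77
eef_pos: [641.5, -114.9, 15.9]
tcp_rot: [[0.081, 0.997, 0.0], [0.997, -0.081, -0.0], [-0.0, 0.0, -1.0]]
force: [0.3, -0.1, 0.8]
gripper_width: 0.604
```

Emit:
move_arm(commands=[{"gripper": 0.6, "dp": [0, 0, 0], "turn": [0, 0, 0]}, {"gripper": 0.6, "dp": [0, 0, -20], "turn": [0, 0, 0]}, {"gripper": 0.6, "dp": [0, 0, -75], "turn": [0, 0, 0]}, {"gripper": 0.6, "dp": [0, 0, -135], "turn": [0, 0, 0]}, {"gripper": 0.6, "dp": [0, 0, -135], "turn": [0, 0, 0]}])

```text
t: 18.4
eef_pos: [643.4, -115.2, 158.3]
tcp_rot: [[0.081, 0.997, 0.009], [0.997, -0.081, -0.002], [-0.001, 0.009, -1.0]]
force: [0.2, 0.1, -1.3]
gripper_width: 0.604
```

```bash
python3 look.py w11; python3 -c "
from h import *
rel([438,-180,130],0)
from meas import *
edges('w11',322,250,60,22,thr=165,eps=2)"
```

```text
[ 643.4 -115.2  158.3] [[0.081, 0.997, 0.009], [0.997, -0.081, -0.002], [-0.001, 0.009, -1.0]] [-12.4   5.6  91.5   0.   82.3  -7.8]
t 18.45 pos [ 642.5 -115.   154.9] grip 0.601 dp [ -81.3 -198.7   23.9] turn [ 0.005  0.001 -0.081] q6 -7.7Traceback (most recent call last):
  File "<string>", line 5, in <module>
    edges('w11',322,250,60,22,thr=165,eps=2)
    ~~~~~^^^^^^^^^^^^^^^^^^^^^^^^^^^^^^^^^^^
  File "meas.py", line 11, in edges
    m,cs,p=blob(tag,u,v,r,thr)
           ~~~~^^^^^^^^^^^^^^^
  File "meas.py", line 7, in blob
    k,l,st,c=cv2.connectedComponentsWithStats(mk[y0:v+r,x0:u+r]);i=1+st[1:,4].argmax()
                                                                     ~~~~~~~~~~~~~~~^^
ValueError: attempt to get argmax of an empty sequence
```

View pics/w11.png

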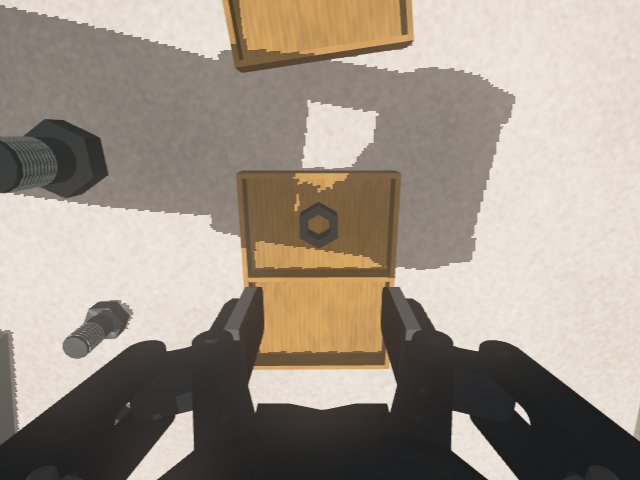

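The small nut lies flat in the light tray (318,225). Next the bolts: measure both from depth.

```bash
python3 - <<'E'
from h import *
W=cloud(cams.camera_model("top"),np.load("pics/top0.npy"))
V=cloud(dict(np.load("pics/w10_m.npz")),np.load("pics/w10.npy"))
V2=cloud(dict(np.load("pics/w11_m.npz")),np.load("pics/w11.npy"))
for n,c,h in (("sbolt",(438,-180),50),("lbolt",(443,-46),75)):
    for t,X in (("top",W),("w10",V),("w11",V2)):
        P=X.reshape(-1,3);near=np.hypot(*(P[:,:2]-c).T)<45
        for lo,hi in ((h-7,h+5),(6,h-7)):
            q=P[near&(P[:,2]>lo)&(P[:,2]<hi)]
            if len(q)>5: print(n,t,lo,len(q),"mid",((q.max(0)+q.min(0))/2).round(1),"ext",np.ptp(q,axis=0).round(1))
rel([438,-180,130],0)
E
```

```text
sbolt top 43 44 mid [ 444.  -186.2   49. ] ext [19.5 18.9 10.2]
sbolt top 6 61 mid [ 443.  -185.5   24.3] ext [30.6 30.4 36.3]
sbolt w10 43 778 mid [ 447.2 -186.2   47.6] ext [21.1 20.5  9.1]
sbolt w10 6 1629 mid [ 447.1 -186.5   24.5] ext [34.  30.9 37. ]
sbolt w11 43 643 mid [ 446.8 -186.6   47.5] ext [21.5 21.1  8.9]
sbolt w11 6 1314 mid [ 447.4 -186.9   24.5] ext [33.2 31.6 36.9]
lbolt top 68 121 mid [448.7 -46.   73.1] ext [32.2 31.9  9.7]
lbolt top 6 171 mid [448.7 -48.8  37.4] ext [50.3 58.4 60.3]
lbolt w10 6 6021 mid [455.8 -46.1  37. ] ext [45.1 57.7 61.9]
lbolt w11 68 1191 mid [460.  -46.7  72.7] ext [18.6 31.9  9.4]
lbolt w11 6 4991 mid [456.1 -46.1  37. ] ext [44.2 57.8 62. ]
t 18.45 pos [ 642.5 -115.   154.9] grip 0.601 dp [ -81.3 -198.7   23.9] turn [ 0.005  0.001 -0.081] q6 -7.7
```

Emit:
move_arm(commands=[{"gripper": 0.7, "dp": [-20, -45, 0], "turn": [0, 0, 0]}, {"gripper": 0.7, "dp": [-40, -90, 10], "turn": [0, 0, 0]}, {"gripper": 0.7, "dp": [-62, -135, 20], "turn": [0, 0, 0]}, {"gripper": 0.7, "dp": [-87, -190, 24], "turn": [0, 0, 0]}, {"gripper": 0.7, "dp": [-87, -190, 24], "turn": [0, 0, 0]}])

```text
t: 19.08
eef_pos: [442.2, -186.8, 126.2]
tcp_rot: [[0.083, 0.997, -0.001], [0.997, -0.083, 0.0], [0.0, -0.001, -1.0]]
force: [1.0, 0.9, 0.6]
gripper_width: 0.7
```

Emit:
move_arm(commands=[{"gripper": 0.7, "dp": [0, 0, 30], "turn": [0, 0, 0]}, {"gripper": 0.7, "dp": [0, 0, 40], "turn": [0, 0, 0]}, {"gripper": 0.7, "dp": [0, 0, 40], "turn": [0, 0, 0]}, {"gripper": 0.7, "dp": [0, 0, 40], "turn": [0, 0, 0]}])

```text
t: 19.58
eef_pos: [445.6, -186.1, 87.6]
tcp_rot: [[0.081, 0.997, 0.001], [0.997, -0.081, -0.0], [-0.0, 0.001, -1.0]]
force: [0.0, 0.2, -0.9]
gripper_width: 0.702
```

```bash
python3 look.py w12; python3 - <<'E'
from h import *
V=cloud(dict(np.load("pics/w12_m.npz")),np.load("pics/w12.npy"))
P=V.reshape(-1,3);near=np.hypot(*(P[:,:2]-(446,-186)).T)<30
q=P[near&(P[:,2]>44)&(P[:,2]<56)]
print(len(q),((q.max(0)+q.min(0))/2).round(1),np.ptp(q,axis=0).round(1))
rel([446,-186.3,28],-4.6)
E
```

```text
[ 445.6 -186.1   87.6] [[0.081, 0.997, 0.001], [0.997, -0.081, -0.0], [-0.0, 0.001, -1.0]] [-25.7 -13.1 116.1   0.   76.9 -21.1]
1228 [ 446.2 -186.5   48.2] [20.7 20.1  8.3]
t 19.625 pos [ 445.6 -186.2   87.6] grip 0.7 dp [-0.   0.4 59.6] turn [ 0.001  0.    -0.   ] q6 -21.1
```

View pics/w12.png

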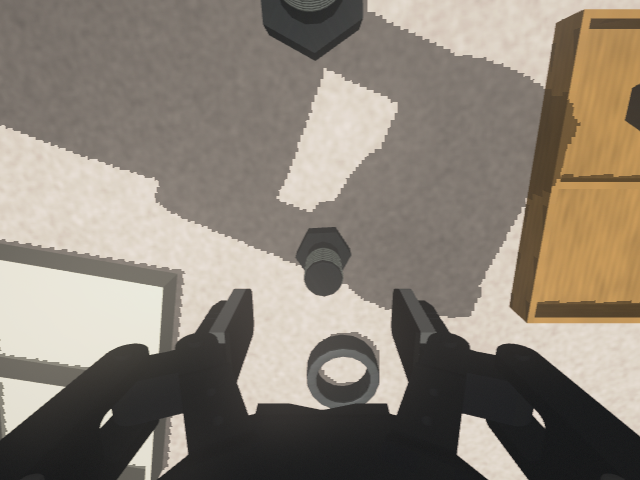

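The bolt's shank top (323,278) is centred between the pads, and the collar is clear. Descend, grip and lift.

Emit:
move_arm(commands=[{"gripper": 0.7, "dp": [0, 0.5, 25], "turn": [0, 0, 0]}, {"gripper": 0.7, "dp": [0, 0.5, 45], "turn": [0, 0, 0]}, {"gripper": 0.7, "dp": [0, 0.5, 57], "turn": [0, 0, 0]}, {"gripper": 0.7, "dp": [0, 0.5, 59], "turn": [0, 0, 0]}, {"gripper": 0.7, "dp": [0, 0.5, 59], "turn": [0, 0, 0]}])

```text
t: 20.25
eef_pos: [445.9, -186.4, 28.5]
tcp_rot: [[0.081, 0.997, 0.001], [0.997, -0.081, -0.0], [-0.0, 0.001, -1.0]]
force: [0.8, 0.6, 0.1]
gripper_width: 0.7
```

Emit:
move_arm(commands=[{"gripper": 0.1, "dp": [0, 0, 0], "turn": [0, 0, 0]}, {"gripper": 0.1, "dp": [0, 0, 0], "turn": [0, 0, 0]}, {"gripper": 0.1, "dp": [0, 0, 0], "turn": [0, 0, 0]}, {"gripper": 0.1, "dp": [0, 0, 0], "turn": [0, 0, 0]}, {"gripper": 0.1, "dp": [0, 0, 0], "turn": [0, 0, 0]}], grip_force=60)

```text
t: 20.88
eef_pos: [445.8, -186.3, 28.3]
tcp_rot: [[0.081, 0.997, 0.001], [0.997, -0.081, -0.0], [-0.0, 0.001, -1.0]]
force: [-0.8, 0.5, 6.5]
gripper_width: 0.215
```

```bash
python3 -c "
from h import *
rel([635.5,-198.5,120],-4.6);print(ctrl.get_obs()['force'])"
```

```text
t 20.875 pos [ 445.8 -186.3   28.3] grip 0.215 dp [  3.2 190.1 -91.5] turn [ 0.001  0.    -0.001] q6 -21.1
[-0.8284948   0.54717371  6.51988732]
```

Emit:
move_arm(commands=[{"gripper": 0.1, "dp": [0, 0, -20], "turn": [0, 0, 0]}, {"gripper": 0.1, "dp": [0, 0, -60], "turn": [0, 0, 0]}, {"gripper": 0.1, "dp": [0, 20, -90], "turn": [0, 0, 0]}, {"gripper": 0.1, "dp": [1, 60, -90], "turn": [0, 0, 0]}, {"gripper": 0.1, "dp": [2, 110, -90], "turn": [0, 0, 0]}])

```text
t: 21.5
eef_pos: [556.4, -193.2, 118.3]
tcp_rot: [[0.081, 0.997, 0.001], [0.997, -0.081, -0.0], [-0.0, 0.001, -1.0]]
force: [-0.0, -0.1, -1.4]
gripper_width: 0.218
```

Emit:
move_arm(commands=[{"gripper": 0.1, "dp": [1, 45, 0], "turn": [0, 0, 0]}, {"gripper": 0.1, "dp": [1, 80, 0], "turn": [0, 0, 0]}, {"gripper": 0.1, "dp": [1, 80, 30], "turn": [0, 0, 0]}, {"gripper": 0.1, "dp": [1, 80, 50], "turn": [0, 0, 0]}, {"gripper": 0.1, "dp": [1, 80, 50], "turn": [0, 0, 0]}])

```text
t: 22.12
eef_pos: [634.0, -198.3, 65.8]
tcp_rot: [[0.081, 0.997, -0.003], [0.997, -0.081, 0.001], [0.001, -0.003, -1.0]]
force: [0.2, 0.3, -2.5]
gripper_width: 0.216
```

```bash
python3 look.py w13; python3 -c "
from h import *
rel([635.5,-198.5,33],-4.6);print(ctrl.get_obs()['force'])"
```

```text
[ 634.  -198.3   65.8] [[0.081, 0.997, -0.003], [0.997, -0.081, 0.001], [0.001, -0.003, -1.0]] [-19.6  11.1  94.4  -0.   74.7 -14.9]
t 22.175 pos [ 634.6 -198.5   67.5] grip 0.216 dp [ 0.1  0.9 34.5] turn [-0.001 -0.    -0.001] q6 -14.9
[ 0.03849415  1.13389162 -1.00009978]
```

Emit:
move_arm(commands=[{"gripper": 0.1, "dp": [0, 1, 16], "turn": [0, 0, 0]}, {"gripper": 0.1, "dp": [0, 1, 28], "turn": [0, 0, 0]}, {"gripper": 0.1, "dp": [0, 1, 32], "turn": [0, 0, 0]}, {"gripper": 0.1, "dp": [0, 1, 32], "turn": [0, 0, 0]}, {"gripper": 0.1, "dp": [0, 1, 32], "turn": [0, 0, 0]}])

```text
t: 22.8
eef_pos: [636.4, -198.8, 36.3]
tcp_rot: [[0.081, 0.997, 0.001], [0.997, -0.081, -0.0], [-0.0, 0.001, -1.0]]
force: [0.0, 0.6, -1.6]
gripper_width: 0.215
```

```bash
python3 -c "
from h import *
rel([635.5,-198.5,32.6],-4.6);print(ctrl.get_obs()['force'])"
```

```text
t 22.8 pos [ 636.4 -198.8   36.3] grip 0.215 dp [ 0.2 -0.9  3.7] turn [ 0.001  0.    -0.001] q6 -14.9
[ 0.0226627   0.55955179 -1.59773365]
```

Emit:
move_arm(commands=[{"gripper": 0.1, "dp": [0, 0, 2.5], "turn": [0, 0, 0]}, {"gripper": 0.1, "dp": [0, 0, 4], "turn": [0, 0, 0]}, {"gripper": 0.1, "dp": [0, 0, 4], "turn": [0, 0, 0]}, {"gripper": 0.6, "dp": [0, 0, 4], "turn": [0, 0, 0]}, {"gripper": 0.6, "dp": [0, 0, 4], "turn": [0, 0, 0]}])

```text
t: 23.42
eef_pos: [636.2, -198.7, 31.8]
tcp_rot: [[0.081, 0.997, 0.0], [0.997, -0.081, -0.0], [-0.0, 0.0, -1.0]]
force: [0.5, -0.4, 1.0]
gripper_width: 0.599
```

Emit:
move_arm(commands=[{"gripper": 0.6, "dp": [0, 0, 0], "turn": [0, 0, 0]}, {"gripper": 0.6, "dp": [0, 0, 0], "turn": [0, 0, 0]}, {"gripper": 0.6, "dp": [0, 0, -30], "turn": [0, 0, 0]}, {"gripper": 0.6, "dp": [0, 0, -80], "turn": [0, 0, 0]}, {"gripper": 0.6, "dp": [0, 0, -110], "turn": [0, 0, 0]}])

```text
t: 24.05
eef_pos: [636.6, -198.8, 144.5]
tcp_rot: [[0.081, 0.997, 0.002], [0.997, -0.081, -0.001], [-0.001, 0.002, -1.0]]
force: [0.8, 0.1, -1.1]
gripper_width: 0.599
```

```bash
python3 look.py w14; python3 - <<'E'
from h import *
V=cloud(dict(np.load("pics/w14_m.npz")),np.load("pics/w14.npy"))
P=V.reshape(-1,3);near=np.hypot(*(P[:,:2]-(636,-198)).T)<35
for lo,hi in((46,62),(20,46)):
    q=P[near&(P[:,2]>lo)&(P[:,2]<hi)]
    if len(q): print(len(q),((q.max(0)+q.min(0))/2).round(1),np.ptp(q,axis=0).round(1))
rel([449.5,-46.3,150],0)
E
```

```text
[ 636.6 -198.8  144.5] [[0.081, 0.997, 0.002], [0.997, -0.081, -0.001], [-0.001, 0.002, -1.0]] [-19.5   8.   90.3  -0.   81.6 -14.9]
778 [ 636.8 -199.4   51.2] [20.5 20.9 10.2]
210 [ 637.  -193.2   33. ] [19.8  8.5 25.7]
t 24.1 pos [ 637.6 -199.2  148.4] grip 0.595 dp [ 137.1 -199.8   -3.1] turn [ 0.006  0.002 -0.081] q6 -14.9
```

The small bolt stands upright in its compartment at (637,-199). Now the large bolt.

Emit:
move_arm(commands=[{"gripper": 0.78, "dp": [32, -47, 0], "turn": [0, 0, -0.04]}, {"gripper": 0.78, "dp": [64, -94, 0], "turn": [0, 0, -0.08]}, {"gripper": 0.78, "dp": [96, -141, 0], "turn": [0, 0, -0.12]}, {"gripper": 0.78, "dp": [125, -180, 0], "turn": [0, 0, -0.154]}, {"gripper": 0.78, "dp": [137, -200, 0], "turn": [0, 0, -0.154]}])

```text
t: 24.72
eef_pos: [446.4, -44.7, 141.7]
tcp_rot: [[-0.074, 0.997, 0.001], [0.997, 0.074, 0.0], [-0.0, 0.001, -1.0]]
force: [0.3, -0.4, 0.9]
gripper_width: 0.781
```

Emit:
move_arm(commands=[{"gripper": 0.78, "dp": [0, 0, 15], "turn": [0, 0, 0]}, {"gripper": 0.78, "dp": [0, 0, 35], "turn": [0, 0, 0]}, {"gripper": 0.78, "dp": [0, 0, 35], "turn": [0, 0, 0]}, {"gripper": 0.78, "dp": [0, 0, 35], "turn": [0, 0, 0]}])

```text
t: 25.22
eef_pos: [448.2, -46.3, 106.5]
tcp_rot: [[-0.072, 0.997, -0.001], [0.997, 0.072, 0.0], [0.0, -0.001, -1.0]]
force: [0.4, 0.1, 0.4]
gripper_width: 0.782
```

```bash
python3 look.py w15; python3 - <<'E'
from h import *
V=cloud(dict(np.load("pics/w15_m.npz")),np.load("pics/w15.npy"))
P=V.reshape(-1,3);near=np.hypot(*(P[:,:2]-(449.5,-46.3)).T)<32
q=P[near&(P[:,2]>68)&(P[:,2]<80)]
print(len(q),((q.max(0)+q.min(0))/2).round(1),np.ptp(q,axis=0).round(1))
rel([449.5,-46.3,36],4.2)
E
```

```text
[448.2 -46.3 106.5] [[-0.072, 0.997, -0.001], [0.997, 0.072, 0.0], [0.0, -0.001, -1.0]] [ -9.1 -18.6 118.6  -0.   80.  -13.3]
3336 [451.5 -45.6  72.7] [33.1 32.8  9.5]
t 25.275 pos [448.3 -46.2 106.9] grip 0.779 dp [-0.2  1.2 70.9] turn [-0.    -0.    -0.001] q6 -13.3
```

Emit:
move_arm(commands=[{"gripper": 0.78, "dp": [0.5, 3, 10], "turn": [0, 0, 0]}, {"gripper": 0.78, "dp": [0.5, 3, 35], "turn": [0, 0, 0]}, {"gripper": 0.78, "dp": [0.5, 3, 60], "turn": [0, 0, 0]}, {"gripper": 0.78, "dp": [0.5, 3, 70], "turn": [0, 0, 0]}, {"gripper": 0.78, "dp": [0.5, 3, 70], "turn": [0, 0, 0]}])

```text
t: 25.9
eef_pos: [450.8, -45.2, 36.5]
tcp_rot: [[-0.073, 0.997, -0.001], [0.997, 0.073, 0.0], [0.0, -0.001, -1.0]]
force: [1.2, 0.5, -1.2]
gripper_width: 0.783
```

Emit:
move_arm(commands=[{"gripper": 0.2, "dp": [0, 0, 0], "turn": [0, 0, 0]}, {"gripper": 0.2, "dp": [0, 0, 0], "turn": [0, 0, 0]}, {"gripper": 0.2, "dp": [0, 0, 0], "turn": [0, 0, 0]}, {"gripper": 0.2, "dp": [0, 0, 0], "turn": [0, 0, 0]}, {"gripper": 0.2, "dp": [0, 0, 0], "turn": [0, 0, 0]}], grip_force=100)

```text
t: 26.52
eef_pos: [451.5, -45.3, 38.0]
tcp_rot: [[-0.073, 0.997, 0.002], [0.997, 0.073, -0.0], [-0.0, 0.002, -1.0]]
force: [-1.6, -0.4, 6.6]
gripper_width: 0.369
```

```bash
python3 -c "
from h import *
rel([654.5,53,120],4.2);print(ctrl.get_obs()['force'])"
```

```text
t 26.525 pos [451.5 -45.3  38. ] grip 0.369 dp [ 83.2 209.8 -81.7] turn [ 0.002  0.    -0.   ] q6 -13.1
[-1.64726504 -0.37671755  6.64573633]
```

Emit:
move_arm(commands=[{"gripper": 0.2, "dp": [0, 0, -20], "turn": [0, 0, 0]}, {"gripper": 0.2, "dp": [0, 0, -55], "turn": [0, 0, 0]}, {"gripper": 0.2, "dp": [7, 20, -82], "turn": [0, 0, 0]}, {"gripper": 0.2, "dp": [24, 60, -82], "turn": [0, 0, 0]}, {"gripper": 0.2, "dp": [42, 106, -82], "turn": [0, 0, 0]}])

```text
t: 27.15
eef_pos: [554.5, 4.9, 119.2]
tcp_rot: [[-0.072, 0.997, 0.001], [0.997, 0.072, -0.0], [-0.0, 0.001, -1.0]]
force: [0.4, -0.4, -5.4]
gripper_width: 0.365
```

Emit:
move_arm(commands=[{"gripper": 0.2, "dp": [20, 50, 0], "turn": [0, 0, 0]}, {"gripper": 0.2, "dp": [41, 104, 0], "turn": [0, 0, 0]}, {"gripper": 0.2, "dp": [41, 104, 25], "turn": [0, 0, 0]}, {"gripper": 0.2, "dp": [41, 104, 45], "turn": [0, 0, 0]}, {"gripper": 0.2, "dp": [41, 104, 45], "turn": [0, 0, 0]}])

```text
t: 27.78
eef_pos: [652.8, 52.6, 71.7]
tcp_rot: [[-0.073, 0.997, -0.004], [0.997, 0.073, -0.0], [0.0, -0.004, -1.0]]
force: [0.4, -0.9, -6.1]
gripper_width: 0.366
```

```bash
python3 look.py w16;python3 -c "
from h import *
rel([654.5,53,42.3],4.2);print(ctrl.get_obs()['force'])"
```

```text
[652.8  52.6  71.7] [[-0.073, 0.997, -0.004], [0.997, 0.073, -0.0], [0.0, -0.004, -1.0]] [ 2.4  9.7 95.4 -0.  75.1 -1.8]
t 27.825 pos [653.5  52.5  73.4] grip 0.363 dp [ 0.4  1.1 31.1] turn [-0.001 -0.    -0.001] q6 -1.8
[-0.41748068 -0.90271502 -5.59382932]
```

View pics/w16.png

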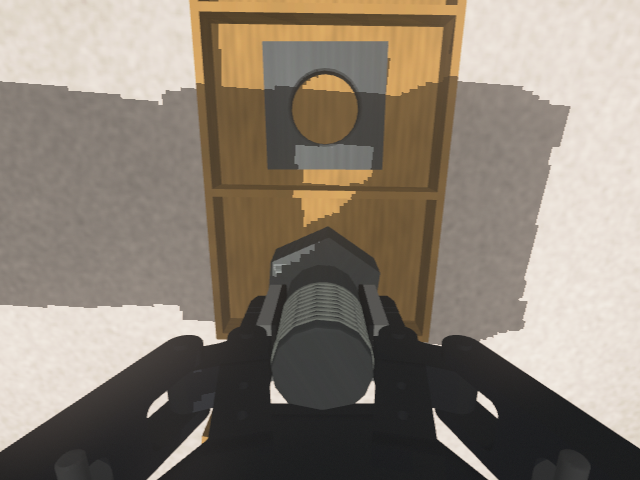

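The washer lies flat in the middle compartment. The bolt is upright over the last compartment and well clear of the divider at row 190. Lowering.

Emit:
move_arm(commands=[{"gripper": 0.2, "dp": [0, 1, 14], "turn": [0, 0, 0]}, {"gripper": 0.2, "dp": [0, 1, 25], "turn": [0, 0, 0]}, {"gripper": 0.2, "dp": [0, 1, 28], "turn": [0, 0, 0]}, {"gripper": 0.2, "dp": [0, 1, 28], "turn": [0, 0, 0]}, {"gripper": 0.2, "dp": [0, 1, 28], "turn": [0, 0, 0]}])

```text
t: 28.45
eef_pos: [655.5, 53.0, 46.2]
tcp_rot: [[-0.073, 0.997, 0.001], [0.997, 0.073, -0.0], [-0.0, 0.001, -1.0]]
force: [0.5, 0.2, -6.5]
gripper_width: 0.365
```

```bash
python3 -c "
from h import *
rel([654.5,53,42],4.2);print(ctrl.get_obs()['force'])"
```

```text
t 28.45 pos [655.5  53.   46.2] grip 0.365 dp [ 0.1 -1.   4.2] turn [ 0.001  0.    -0.   ] q6 -1.8
[ 0.48818211  0.19898728 -6.52585406]
```

Emit:
move_arm(commands=[{"gripper": 0.2, "dp": [0, 0, 3], "turn": [0, 0, 0]}, {"gripper": 0.2, "dp": [0, 0, 4], "turn": [0, 0, 0]}, {"gripper": 0.2, "dp": [0, 0, 4], "turn": [0, 0, 0]}, {"gripper": 0.2, "dp": [0, 0, 4], "turn": [0, 0, 0]}])

```text
t: 28.95
eef_pos: [655.3, 53.0, 42.1]
tcp_rot: [[-0.073, 0.997, 0.0], [0.997, 0.073, 0.0], [0.0, 0.0, -1.0]]
force: [-3.3, 0.1, -0.2]
gripper_width: 0.367
```

Emit:
move_arm(commands=[{"gripper": 0.7, "dp": [0, 0, 0], "turn": [0, 0, 0]}, {"gripper": 0.7, "dp": [0, 0, 0], "turn": [0, 0, 0]}, {"gripper": 0.7, "dp": [0, 0, -20], "turn": [0, 0, 0]}, {"gripper": 0.7, "dp": [0, 0, -70], "turn": [0, 0, 0]}, {"gripper": 0.7, "dp": [0, 0, -130], "turn": [0, 0, 0]}])

```text
t: 29.58
eef_pos: [654.9, 53.0, 174.1]
tcp_rot: [[-0.073, 0.997, -0.0], [0.997, 0.073, 0.0], [0.0, -0.0, -1.0]]
force: [0.5, 0.5, -0.0]
gripper_width: 0.701
```

Emit:
move_arm(commands=[{"gripper": 0.7, "dp": [0, -50, 0], "turn": [0, 0, 0]}, {"gripper": 0.7, "dp": [0, -100, 0], "turn": [0, 0, 0]}, {"gripper": 0.7, "dp": [0, -150, 0], "turn": [0, 0, 0]}, {"gripper": 0.7, "dp": [0, -200, 0], "turn": [0, 0, 0]}, {"gripper": 0.7, "dp": [0, -240, 0], "turn": [0, 0, 0]}])

```text
t: 30.2
eef_pos: [414.4, 35.4, 173.3]
tcp_rot: [[-0.073, 0.997, 0.002], [0.997, 0.073, 0.0], [-0.0, 0.002, -1.0]]
force: [0.1, -0.6, 0.7]
gripper_width: 0.704
```

```bash
python3 - <<'E'
from h import *
p,d=cams.grab_frame("top");s,ds=cams.grab_frame("side");o=ctrl.get_obs();print(o["t"],o["eef_pos"])
cv2.imwrite("pics/f_top.png",p);cv2.imwrite("pics/f.png",np.hstack([cv2.resize(p[130:280,110:540],(400,140)),cv2.resize(s[60:420,200:600],(400,360))[:140]]))
cv2.imwrite("pics/f.png",np.vstack([cv2.resize(p[130:290,110:540],(645,240)),cv2.resize(s[130:410,180:600],(525,350)).__class__(0) if 0 else cv2.copyMakeBorder(cv2.resize(s[130:410,180:600],(525,350)),0,0,0,120,0)]))
for n,X in(("top",cloud(cams.camera_model("top"),d)),("side",cloud(cams.camera_model("side"),ds))):
    P=X.reshape(-1,3)
    for k,c,h in (("lbolt",(654.5,53),79),("sbolt",(636.5,-199),54),("lnut",(640,223),31),("snut",(641,-115),22),("wash",(647.5,136),16)):
        q=P[(np.hypot(*(P[:,:2]-c).T)<33)&(abs(P[:,2]-h)<6)]
        if len(q)>3: print(n,k,len(q),np.median(q,axis=0).round(1),np.ptp(q,axis=0).round(1))
E
```

```text
30.3 [413.78458971  35.35131369 173.8244267 ]
top lbolt 111 [651.9  51.4  76.7] [32.2 32.5  9.4]
top sbolt 44 [ 633.8 -198.7   51.7] [19.6 19.8  8.7]
top lnut 148 [636.5 219.5  28.8] [52.1 55.9 10.3]
top snut 59 [ 638.5 -112.7   20.1] [30.  31.5  8.9]
top wash 259 [650.4 137.3  13.9] [60.6 60.3 10.8]
side lbolt 93 [652.1  47.5  78.4] [35.1 38.5  9.5]
side sbolt 53 [ 633.  -201.5   52.8] [19.1 18.3 10.9]
side lnut 143 [639.  220.6  30.3] [55.3 61.4  9.7]
side snut 99 [ 638.7 -114.3   20.8] [31.5 38.3 11.3]
side wash 197 [648.4 137.   15.8] [62.5 62.6 10. ]
```

View pics/f.png

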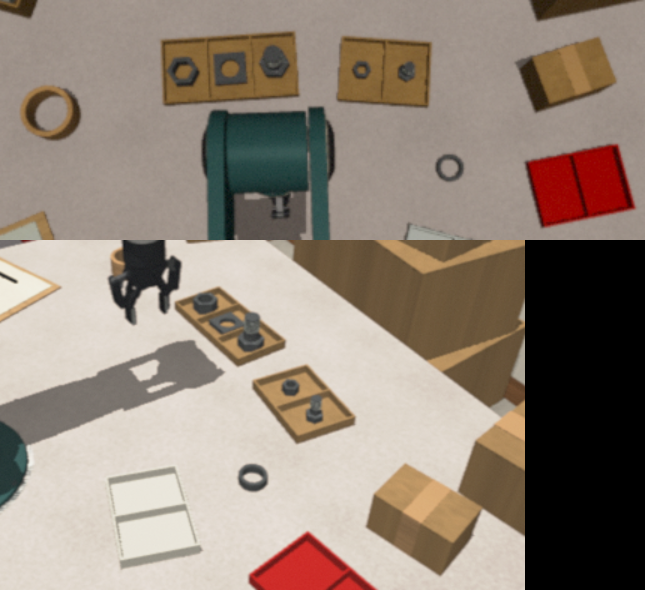

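All five parts are in their compartments at the right heights. The collar, tape roll and carton look undisturbed and the gripper is clear. Handing in.

```bash
python3 -c "
from plant import ctrl
print(ctrl.hand_in())"
```

```text
the job is handed in; nothing more can be done
None
```

Both kits are made up and handed in, at about 30 s of the 106 s allowed; the hand-in gave no verdict.

- **Three-compartment tray:** the large nut, plate washer and large bolt are in it, one to a compartment. The nut and washer lie flat, and the bolt stands on its head.
- **Two-compartment tray:** the small nut lies flat and the small bolt stands upright.
- **Last checks:** in the final top and side pictures, each part is within about 7 mm of its compartment centre and its top within about 2.5 mm of the expected height. The two views differ by up to 4 mm; the top camera reads about 2 mm low even on the bare bench.
- **Collar, tape roll and carton:** they look undisturbed in the final pictures. I judged this by eye and did not measure it, but the gripper never went near the tape or carton and passed clear of the collar.
- **Refused move:** one call was rejected because a field was missing. Nothing moved, and I sent it again.

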